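# Load the spacer magazine and put a dust cap over it

### The arm

A 7-joint arm with a two-finger parallel gripper is mounted at the origin on the work surface. World frame = base frame: x ahead of the robot, y to its left, z up, the work surface at z = 0. Lengths are in m, angles in rad, forces in N, time in s.
With the tool pointing down it reaches from about 0.425 to 0.975 m from the base axis. Payload 16.7 kg.
Tool frame: the origin (TCP) lies between the finger pads; the fingertips stand 8 mm ahead of it and the grasp point (between the pads) lies 11 mm behind it (ctrl.tcp_to_tips is the distance from the TCP to the fingertips, in m); z points along the fingers, y is the line along which they close (so a half turn about z gives the same grasp; the last joint's range is limited). The gripper opens to 85 mm and grips with 20 to 120 N. Pads are 22 mm wide; open, the fingers measure 114 mm over their backs; the gripper's body (76 mm by 85 mm) begins 54 mm behind the grasp point. The pads swing forward as they close: fully open they stand 13 mm farther back than shut.
Start: joints at [-1.456, 0.426, 0.074, 1.606, -0.034, 1.111, -0.067], TCP at [0.176, 0.652, 0.208] pointing down, gripper open.
Joint ranges: [-2.85, 2.85], [-0.5, 2.14], [-1.23, 1.37], [0.21, 2.46], [-1.02, 4.16], [0.16, 2.05], [-2.73, 2.73]. Speed limits (rad/s): [1.89, 1.89, 2.39, 2.39, 3.01, 3.01, 3.01].

### API

Orientations are given as [roll, pitch, yaw] about the fixed x, y, z axes, in that order (R = Rz(yaw) Ry(pitch) Rx(roll)).
In Python, from workcell import sensors, capture, ctrl, finder gives the robot as it stands. The module is installed in compiled form; this text tells all that it offers.
- The arm moves only by the tool servo_tool, never from a script. Its argument "plan" is a list of rows, each an object of numbers: "x", "y", "z": the shift along the tool's x, y, z in cm; "rx", "ry", "rz": the turn, a rotation vector about the tool's x, y, z in degrees. In form: [{"x": .., "y": .., "z": .., "rx": .., "ry": .., "rz": ..}, ...]. A call has 1 to 8 rows; each row shifts and turns the commanded pose from where the row before left it, along the tool's axes as they then stand; what a row does not reach is not made up. A row lasts 1/10 s, in which the tool goes at most 50 mm and 8.59 degrees, less where a joint would pass 70% of its speed; a pose out of reach is approached as far as the arm can. A call is refused whole if a number of a shift passes 5 or a number of a turn 8.59, either way. A call with a gripper value outside its range is refused whole. "claw" is the finger opening in cm, from 0 to 8.54, set as the call begins (left out, the last holds). The fingers move at their own pace and stop on an object; the grip force is fixed at half the most. Time passes only in rows, so rows that do not move let the fingers close. It gives the time, the measured TCP pose, the force, the opening and the grip force at its end, in the units of the state.
- sensors.observe(): the state, without advancing time (a new reading comes with each control period).
- capture(name): name is "scene" or "top" or "wrist"; returns a dict with "frame" (400x640x3 uint8, blue, green, red), "depth" (400x640 float32, m along the optical axis (not along the pixel's ray), 0 where there is no reading), "intrinsics" (3x3 intrinsics, pixels), "k1" (the pictures are not rectified: a ray, as slopes to the right and down, at radius r is drawn at 1 + k1 r^2 times it, then the intrinsics apply), "R" (3x3) and "t" (3): a world point X has camera coordinates R X + t; the wrist camera has in their place "hand_eye" (4x4, takes a point from camera to tool coordinates, whose origin is the TCP and whose axes are the flange's). Camera axes: x right, y down, z forward; pixel columns grow to the right and rows downward; lengths in m; the calibration is good to about 2 mm. A picture is of the moment at which its call begins: read the wrist's pose just before it.
- ctrl.close_job(): hands the job in; it is judged then, once.
Trained networks look in a picture, given as the dict that the camera call returned (one of the last four; its "shot" number tells which), for a name from the list of things; names that differ only in an ending like _2 or _b are one class to them, and where a whole thing is asked for, a point or a joint stands for the part that bears it (a point fixed in the world has none). Each returns a list of dicts, best first, with "conf" (0 to 1); they miss things now and then, are a little off and sometimes report something else, mostly with a low value. They report only what shows in the picture. A call takes as long as a camera call. They do not tell look-alikes from the thing itself.
- finder.recognise(picture, label): "pixel" ([column, row] in pixels, amid what is visible of it).
The state is a dict: "time_s": time; "joint_positions": joint angles; "joint_velocities": joint speeds; "tau": joint torques, N m; "tool_pos": TCP position; "tool_rot": TCP orientation; "wrist_force": force on the tool from outside, world axes, zero at the start; "ft_torque": the same for the moment, N m; "gripper_width": finger opening in m; "grip_force": force on a finger pad.
Only numpy, scipy, OpenCV 4.12 (cv2) and the standard library are available. Lean on these libraries where they do the work, as an engineer would, in place of code of your own. Each camera call takes 0.05 s, during which the arm holds its last target. There are 200 camera calls.

### The job

Make the spacer magazine ready for storage: take the black loupe off the mouth of the clear tube and stand it in the metal dish, then drop every grey printed spacer disc into the tube so that they lie flat in one column. Then twist the top dust cap free of its claws and lift it off the nested stack, leaving the rest of the stack standing on the desk, and stand the cap over the tube, its rim flat on the magazine's plate. Leave the other things on the desk where they are.

Things in the scene. Friction and masses are not known exactly. Their poses are not given: they have to be found in the camera images.
- magazine: Spacer magazine, fixed: grey round plate, 110 mm across, 6 mm thick, with an upright clear tube on its centre. Origin: centre of the plate's underside, on the desk; z up. Tube: bore 33.6 mm, floor 6 mm and mouth 64 mm above the desk, top 5 mm flared to 39.4 mm inside and 44 mm outside; wall 2.5 mm.
- tube_mouth (a point): Centre of the tube's mouth, level with its top edge, 64 mm above the desk.
- loupe: Black loupe, an upright cylinder 44 mm across and 24 mm high, about 60 g, that at the start stands on the tube's mouth. Origin: centre of its underside.
- dish: Shallow aluminium dish, fixed, 120 mm (its x) by 110 mm (its y), 14 mm high, wall and floor 4 mm thick. Origin: centre of its underside.
- disc0: Grey printed spacer disc, 32 mm across and 11 mm thick, 20 g, smooth and slippery in the tube, lying flat on the desk. Origin: centre of its underside. Three to five of the five discs are there; an absent one has no pose.
- disc1: Grey printed spacer disc, 32 mm across and 11 mm thick, 20 g, smooth and slippery in the tube, lying flat on the desk. Origin: centre of its underside. Three to five of the five discs are there; an absent one has no pose.
- disc2: Grey printed spacer disc, 32 mm across and 11 mm thick, 20 g, smooth and slippery in the tube, lying flat on the desk. Origin: centre of its underside. Three to five of the five discs are there; an absent one has no pose.
- disc3: Grey printed spacer disc, 32 mm across and 11 mm thick, 20 g, smooth and slippery in the tube, lying flat on the desk. Origin: centre of its underside. Three to five of the five discs are there; an absent one has no pose.
- disc4: Grey printed spacer disc, 32 mm across and 11 mm thick, 20 g, smooth and slippery in the tube, lying flat on the desk. Origin: centre of its underside. Three to five of the five discs are there; an absent one has no pose.
- stack: Rest of the cap stack, one loose 0.7 kg piece: steel foot (110 mm across, 10 thick), two nested white caps fast on it, and two steel claws rising on its +x and -x sides (54 mm out), tips reaching in to 41 mm from the axis, 65 to 70 mm above the desk, 16 mm wide, hooked over the top cap's tabs: a straight lift raises the whole stack. Origin: centre of the foot's underside, z up.
- cap: Top dust cap: white cup standing mouth down, 60 g, 80 mm high, 76 across the rim, 48 across the top, wall 2.5. Round knob on top, 28 across, 80 to 100 mm above the rim. Tabs at the rim along +x and -x, 14 wide, 5 thick, to 47 mm from the axis. Origin: centre of the rim plane. On the stack: rim 58 mm above the desk, turns freely; a turn of 40 to 90 deg either way frees it, then it must rise 80 mm.
- tape: Roll of tape, 42 mm across, 19 mm high; not to be moved. Origin: centre of its underside.
- figure: Small terracotta figure, 30 mm across, 45 mm high; not to be moved. Origin: centre of its underside.
- eraser: Blue eraser, 34 mm (its x) by 20 mm by 12 mm; not to be moved. Origin: centre of its underside.
- nut: Hexagonal brass nut, 30 mm over its corners, 13 mm high; not to be moved. Origin: centre of its underside.
- phone: Black phone lying flat beyond the work area, 75 by 150 by 9 mm; not to be moved. Origin: centre of its underside.
There are look-alikes about, which are no part of the job. Leave any green or orange look-alike of the disc3 alone.

How it is judged:
By the outcome, as a careful person would: the job done as asked, in the order asked, and still so for the second after the job is handed in, with the robot touching nothing.
Of disc0, disc1, disc2, disc3, disc4 only 3 to 5 are there at a start; the rules pass over those that are not, and their reading is None.
At some moment in a run one of disc0, disc1, disc2, disc3, disc4 may be knocked a few centimetres aside while the robot is not near it.
Once in a run the grip may slacken for a moment while it holds something.
It also fails if it takes over 210 s, if anything falls off the work surface, if the arm or the gripper's body presses on something with over 40 N, if the wrist force passes 120 N, or if a joint passes its speed limit or range.

## Working session

There is one attempt and no reset: what is moved stays moved. The work goes in short steps, Python scripts to look and compute and a tool call to move; the robot and the scene stay as the last step left them, time stands still between calls to the robot, and variables do not carry over. Pictures are saved under pics/ and viewed, at most 14 in all, crops included, and the job is handed in when it is done.

Besides the shell and the picture viewer there is one more tool, called after "Call:" as name(argument=value, ...), one argument or row to a line, values as JSON. servo_tool: Moves the arm, as the interface text tells. Its arguments: {"type":"object","properties":{"plan":{"type":"array"},"claw":{"type":"number"}},"required":["plan"]}

```bash
mkdir -p pics
cat > h.py <<'E'
import numpy as np, cv2
from scipy.spatial.transform import Rotation as Ro
from workcell import sensors, capture, ctrl, finder
def pose(s): return np.array(s["tool_pos"]), Ro.from_euler('xyz', s["tool_rot"])
def shot(name):
    s=sensors.observe(); c=capture(name)
    if name=="wrist":
        p,R=pose(s); H=np.array(c["hand_eye"]); c["Rc"]=R.as_matrix()@H[:3,:3]; c["C"]=R.as_matrix()@H[:3,3]+p
    else:
        c["Rc"]=np.array(c["R"]).T; c["C"]=-c["Rc"]@np.array(c["t"])
    return c
def slopes(c,uv):
    uv=np.atleast_2d(np.asarray(uv,float)); K=np.array(c["intrinsics"])
    d=np.c_[(uv[:,0]-K[0,2])/K[0,0],(uv[:,1]-K[1,2])/K[1,1]]; u=d.copy()
    for _ in range(20): u=d/(1+c["k1"]*(u**2).sum(1,keepdims=True))
    return u
def atz(c,uv,z):
    u=slopes(c,uv); r=np.c_[u,np.ones(len(u))]@c["Rc"].T
    return c["C"]+r*((z-c["C"][2])/r[:,2])[:,None]
def bydepth(c,uv):
    uv=np.atleast_2d(uv); z=np.array([c["depth"][int(v),int(u)] for u,v in uv])
    u=slopes(c,uv); return c["C"]+(np.c_[u,np.ones(len(u))]*z[:,None])@c["Rc"].T
def cloud(c):
    v,u=np.mgrid[:400,:640]; uv=np.c_[u.ravel(),v.ravel()]; s=slopes(c,uv); z=c["depth"].ravel()
    P=c["C"]+(np.c_[s,np.ones(len(s))]*z[:,None])@c["Rc"].T; P[z==0]=np.nan
    return P.reshape(400,640,3)
def save(n,im): cv2.imwrite("pics/"+n+".png",im)
E
python3 - <<'E'
from h import *
s=sensors.observe(); print({k:np.round(v,3) for k,v in s.items()})
for n in("scene","top"):
    c=shot(n); save(n,c["frame"]); print(n,np.round(c["C"],3),c["k1"])
    for l in["magazine","loupe","dish","disc0","stack","cap","tape","figure","eraser","nut"]:
        for r in finder.recognise(c,l)[:8]:
            if r["conf"]>.3: print(l,np.round(r["pixel"]),round(r["conf"],2),np.round(bydepth(c,[r["pixel"]]),3)[0])
E
```

```text
{'time_s': np.float64(0.0), 'joint_positions': array([-1.457,  0.427,  0.074,  1.607, -0.034,  1.111, -0.067]), 'joint_velocities': array([ 0.001, -0.002,  0.001,  0.   ,  0.001, -0.   , -0.001]), 'tau': array([ 0.0000e+00, -9.4981e+01,  3.7620e+00, -4.6354e+01,  1.9000e-02,
        1.0000e-02,  0.0000e+00]), 'tool_pos': array([0.176, 0.651, 0.207]), 'tool_rot': array([-3.14 ,  0.   ,  2.878]), 'wrist_force': array([ 0.134, -0.315,  0.106]), 'ft_torque': array([ 0.035,  0.027, -0.01 ]), 'grip_force': np.float64(0.0), 'gripper_width': np.float64(0.086)}
scene [ 1.248 -0.53   1.032] -0.10501879111237043
magazine [327. 206.] 0.77 [ 0.605 -0.014  0.029]
loupe [325. 187.] 0.76 [ 0.588 -0.01   0.088]
dish [412. 130.] 0.75 [ 0.499  0.407 -0.003]
dish [287. 244.] 0.67 [ 0.631 -0.16   0.01 ]
disc0 [176. 303.] 0.74 [ 0.616 -0.462  0.009]
disc0 [203. 308.] 0.68 [ 0.665 -0.418  0.009]
disc0 [285. 244.] 0.64 [ 0.627 -0.163  0.005]
disc0 [203. 259.] 0.42 [ 0.546 -0.354  0.01 ]
disc0 [265. 288.] 0.42 [ 0.703 -0.272  0.007]
stack [364. 163.] 0.72 [0.537 0.172 0.023]
cap [369. 141.] 0.69 [0.539 0.18 
[... 295 characters left out ...]
0.53 [ 0.542 -0.261  0.006]
top [ 0.48  -0.019  1.199] -0.07910213398783832
loupe [302. 197.] 0.68 [0.588 0.    0.088]
dish [169. 225.] 0.93 [0.517 0.392 0.   ]
disc0 [364. 241.] 0.55 [ 0.464 -0.174  0.012]
disc0 [358. 182.] 0.46 [ 0.636 -0.16   0.013]
disc0 [442. 171.] 0.46 [ 0.668 -0.412  0.011]
disc0 [423. 186.] 0.42 [ 0.624 -0.353  0.011]
disc0 [388. 220.] 0.4 [ 0.527 -0.245  0.013]
stack [243. 225.] 0.59 [0.514 0.164 0.078]
cap [231. 222.] 0.88 [0.519 0.186 0.135]
cap [395. 186.] 0.47 [ 0.622 -0.263  0.047]
tape [417. 247.] 0.67 [ 0.446 -0.328  0.024]
figure [393. 187.] 0.56 [ 0.62  -0.26   0.036]
eraser [388. 246.] 0.51 [ 0.449 -0.246  0.014]
nut [388. 218.] 0.49 [ 0.53  -0.249  0.01 ]
```

View pics/top.png

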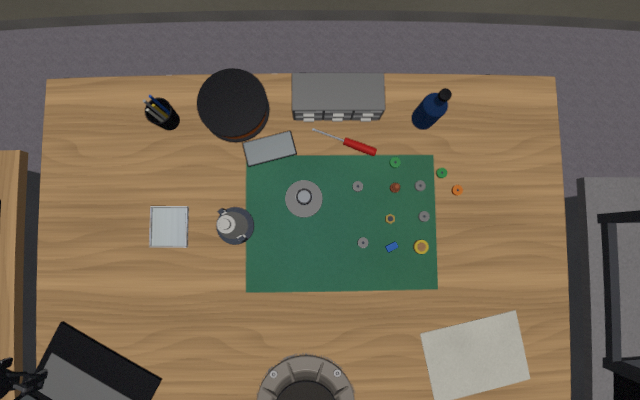

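View pics/scene.png

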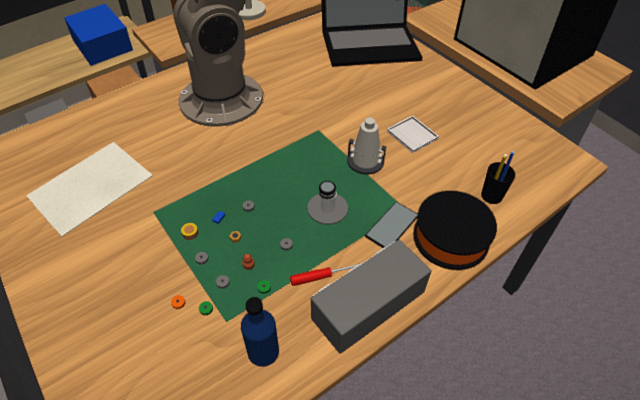

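Candidates for "disc" (top image): grey at (358,186), (420,186), (424,216) and (363,243). Not discs: green (395,162) and (441,173), orange (457,190), brass nut (390,219), tape (421,247). The loupe is at (304,197), the cap at (227,224) and the dish at (169,227). Next I'll check the crop and refine these.

```bash
cat >> h.py <<'E'
def discs(c,x0=.40,x1=.78,y0=-.56,y1=-.08,h=.011):
    """grey blobs of disc size at height h"""
    hsv=cv2.cvtColor(c["frame"],cv2.COLOR_BGR2HSV); m=((hsv[...,1]<60)&(hsv[...,2]>50)).astype(np.uint8)
    m=cv2.morphologyEx(m,cv2.MORPH_CLOSE,np.ones((5,5)))
    cs,_=cv2.findContours(m,cv2.RETR_EXTERNAL,cv2.CHAIN_APPROX_NONE); out=[]
    for k in cs:
        if len(k)<8: continue
        P=atz(c,k[:,0],h)[:,:2]; (x,y),r=cv2.minEnclosingCircle(P.astype(np.float32))
        if .011<r<.023 and x0<x<x1 and y0<y<y1: out.append((round(x,4),round(y,4),round(r,4),tuple(np.round(k[:,0].mean(0)))))
    return out
E
python3 - <<'E'
from h import *
c=shot("top"); print(*discs(c),sep="\n"); 
P=cloud(c)
for n,lo,hi,(a,b,d,e) in [("loupe",.08,.095,(.5,.7,-.1,.1)),("knob",.148,.17,(.4,.65,.1,.25)),("dish",.008,.02,(.4,.65,.3,.5)),("plate",.002,.012,(.5,.67,-.08,.1))]:
    m=(P[...,2]>lo)&(P[...,2]<hi)&(P[...,0]>a)&(P[...,0]<b)&(P[...,1]>d)&(P[...,1]<e); Q=P[m]
    if len(Q): print(n,len(Q),np.round(np.median(Q,0),4),np.round((Q.min(0)+Q.max(0))/2,4),np.round(np.ptp(Q,axis=0),3))
f=c["frame"]
a=cv2.resize(f[150:270,280:480],None,fx=4,fy=4,interpolation=cv2.INTER_CUBIC)
save("crop",a)
E
```

```text
(0.462, -0.1712, 0.0161, (np.float64(363.0), np.float64(242.0)))
(0.5352, -0.3528, 0.017, (np.float64(424.0), np.float64(216.0)))
(0.626, -0.1594, 0.0161, (np.float64(357.0), np.float64(186.0)))
(0.6263, -0.3442, 0.0165, (np.float64(420.0), np.float64(185.0)))
(0.7178, -0.129, 0.0134, (np.float64(346.0), np.float64(155.0)))
loupe 198 [ 0.5899 -0.0015  0.0891] [ 0.59   -0.0026  0.0887] [0.043 0.041 0.012]
knob 90 [0.5136 0.1981 0.1577] [0.5137 0.1989 0.1571] [0.025 0.025 0.011]
dish 267 [0.4961 0.3847 0.0124] [0.5126 0.3876 0.0132] [0.12 0.13 0.01]
plate 1466 [0.5844 0.0062 0.0044] [0.5855 0.0098 0.007 ] [0.169 0.18  0.01 ]
```

View pics/crop.png

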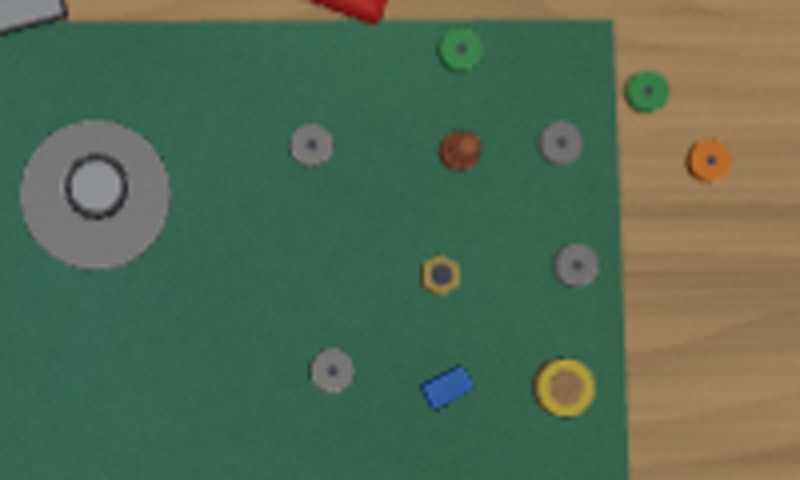

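```bash
cat >> h.py <<'E'
def plan(*wps,start=None):
    """wps (x,y,z,yaw): rows for tool-down moves from the present pose, 10 decimals of cm rounding .1"""
    s=sensors.observe(); p,R=pose(s); yaw=s["tool_rot"][2]; print("at",np.round(p,4),"yaw",round(float(yaw),4),"tilt",np.round(s["tool_rot"][:2],3))
    yaw0=yaw; rows=[]
    for w in wps:
        q=np.array(w[:3]); d=(w[3]-yaw+np.pi)%(2*np.pi)-np.pi if len(w)>3 else 0
        n=max(1,int(np.ceil(np.linalg.norm(q-p)/.048)),int(np.ceil(abs(np.degrees(d))/8.5)))
        for i in range(n):
            t=p+(q-p)/(n-i); a=Ro.from_euler('xyz',[np.pi,0,yaw]); sh=np.round(a.inv().apply(t-p)*100,2)
            dr=round(-np.degrees(d/n),2); rows.append((sh,dr)); p=p+a.apply(sh/100); yaw-=np.radians(dr)
    for i in range(0,len(rows),8):
        print("["+",".join("{"+",".join(f'"{k}":{v:g}' for k,v in [("x",a[0]),("y",a[1]),("z",a[2]),("rz",r)] if abs(v)>1e-9)+"}" for a,r in rows[i:i+8])+"]")
E
python3 -c "
from h import *
plan((.560,-.002,.20,np.pi/2))"
```

```text
at [0.1761 0.6516 0.2078] yaw 2.8777 tilt [-3.142  0.   ]
[{"x":-3.38,"y":-3.32,"z":0.05,"rz":4.68},{"x":-3.64,"y":-3.03,"z":0.05,"rz":4.68},{"x":-3.88,"y":-2.72,"z":0.05,"rz":4.68},{"x":-4.09,"y":-2.4,"z":0.05,"rz":4.68},{"x":-4.27,"y":-2.06,"z":0.05,"rz":4.68},{"x":-4.42,"y":-1.7,"z":0.05,"rz":4.68},{"x":-4.55,"y":-1.33,"z":0.05,"rz":4.68},{"x":-4.64,"y":-0.96,"z":0.05,"rz":4.68}]
[{"x":-4.7,"y":-0.58,"z":0.05,"rz":4.68},{"x":-4.73,"y":-0.19,"z":0.05,"rz":4.68},{"x":-4.73,"y":0.19,"z":0.05,"rz":4.68},{"x":-4.7,"y":0.58,"z":0.05,"rz":4.68},{"x":-4.64,"y":0.96,"z":0.05,"rz":4.68},{"x":-4.55,"y":1.34,"z":0.04,"rz":4.68},{"x":-4.42,"y":1.7,"z":0.05,"rz":4.68},{"x":-4.26,"y":2.06,"z":0.04,"rz":4.68}]
```

Call:
servo_tool(
  plan=[
    {"x": -3.4, "y": -3.3, "rz": 4.7},
    {"x": -3.6, "y": -3.0, "rz": 4.7},
    {"x": -3.9, "y": -2.7, "rz": 4.7},
    {"x": -4.1, "y": -2.4, "rz": 4.7},
    {"x": -4.3, "y": -2.1, "rz": 4.7},
    {"x": -4.4, "y": -1.7, "rz": 4.7},
    {"x": -4.5, "y": -1.3, "rz": 4.7},
    {"x": -4.6, "y": -1.0, "rz": 4.7},
  ],
)

```text
invalid input
```

Call:
servo_tool(
  plan=[
    {"x": -4.7, "y": -0.6, "rz": 4.7},
    {"x": -4.7, "y": -0.2, "rz": 4.7},
    {"x": -4.7, "y": 0.2, "rz": 4.7},
    {"x": -4.7, "y": 0.6, "rz": 4.7},
    {"x": -4.6, "y": 1.0, "rz": 4.7},
    {"x": -4.5, "y": 1.3, "rz": 4.7},
    {"x": -4.4, "y": 1.7, "rz": 4.7},
    {"x": -4.3, "y": 2.1, "rz": 4.6},
  ],
)

```text
invalid input
```

Call:
servo_tool(
  plan=[
    {},
    {},
  ],
)

```text
invalid input
```

Run:
```python
from h import *
c=shot("wrist"); save("w1",c["frame"]); print(np.round(c["C"],3),np.round(c["Rc"],2).tolist()); print(c["intrinsics"])
for r in finder.recognise(c,"loupe")[:2]: print(r,bydepth(c,[r["pixel"]]))
P=cloud(c); m=(P[...,2]>.08)&(P[...,2]<.1)&(abs(P[...,0]-.59)<.05)&(abs(P[...,1])<.06); Q=P[m]; print(len(Q))
if len(Q): print(np.median(Q,0),(Q.min(0)+Q.max(0))/2,np.ptp(Q,axis=0))
plan((.59,-.002,.20,np.pi/2)); print(sensors.observe()["joint_positions"])
```

```text
[0.103 0.673 0.375] [[0.26, 0.92, 0.29], [0.97, -0.25, -0.08], [0.0, 0.3, -0.95]]
[[291.35897816   0.         324.73725495]
 [  0.         291.35897816 203.75927832]
 [  0.           0.           1.        ]]
0
at [0.176  0.6516 0.2078] yaw 2.8777 tilt [-3.142 -0.   ]
[{"x":-3.35,"y":-3.08,"z":0.05,"rz":4.4},{"x":-3.58,"y":-2.81,"z":0.05,"rz":4.4},{"x":-3.78,"y":-2.53,"z":0.05,"rz":4.4},{"x":-3.97,"y":-2.23,"z":0.04,"rz":4.4},{"x":-4.13,"y":-1.92,"z":0.05,"rz":4.4},{"x":-4.26,"y":-1.6,"z":0.04,"rz":4.4},{"x":-4.37,"y":-1.26,"z":0.05,"rz":4.4},{"x":-4.46,"y":-0.92,"z":0.04,"rz":4.4}]
[{"x":-4.51,"y":-0.58,"z":0.05,"rz":4.4},{"x":-4.55,"y":-0.23,"z":0.04,"rz":4.4},{"x":-4.55,"y":0.12,"z":0.05,"rz":4.4},{"x":-4.53,"y":0.46,"z":0.04,"rz":4.4},{"x":-4.48,"y":0.81,"z":0.05,"rz":4.4},{"x":-4.4,"y":1.15,"z":0.04,"rz":4.4},{"x":-4.3,"y":1.49,"z":0.05,"rz":4.4},{"x":-4.17,"y":1.81,"z":0.04,"rz":4.4}]
[{"x":-4.02,"y":2.13,"z":0.05,"rz":4.4}]
[-1.45647459  0.42610572  0.0739089   1.6060003  -0.03410089  1.11081265
 -0.06708713]
```

View pics/w1.png

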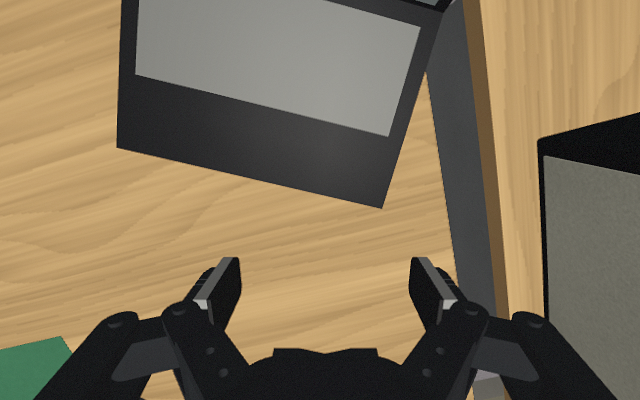

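The picture shows the laptop and the fingers at about (225,285) and (430,285). The arm hasn't moved, so each row probably needs all six keys.

Call:
servo_tool(
  plan=[
    {"x": -3.4, "y": -3.3, "z": 0, "rx": 0, "ry": 0, "rz": 4.7},
    {"x": -3.6, "y": -3.0, "z": 0, "rx": 0, "ry": 0, "rz": 4.7},
    {"x": -3.9, "y": -2.7, "z": 0, "rx": 0, "ry": 0, "rz": 4.7},
    {"x": -4.1, "y": -2.4, "z": 0, "rx": 0, "ry": 0, "rz": 4.7},
    {"x": -4.3, "y": -2.1, "z": 0, "rx": 0, "ry": 0, "rz": 4.7},
    {"x": -4.4, "y": -1.7, "z": 0, "rx": 0, "ry": 0, "rz": 4.7},
    {"x": -4.5, "y": -1.3, "z": 0, "rx": 0, "ry": 0, "rz": 4.7},
    {"x": -4.6, "y": -1.0, "z": 0, "rx": 0, "ry": 0, "rz": 4.7},
  ],
)

```text
time_s: 2.05
tool_pos: [0.3679, 0.3237, 0.2081]
tool_rot: [3.141, -0.0, 2.218]
wrist_force: [1.1, 1.3, 0.7]
gripper_width: 0.0855
grip_force: 0.0
```

Call:
servo_tool(
  plan=[
    {"x": -4.7, "y": -0.6, "z": 0, "rx": 0, "ry": 0, "rz": 4.7},
    {"x": -4.7, "y": -0.2, "z": 0, "rx": 0, "ry": 0, "rz": 4.7},
    {"x": -4.7, "y": 0.2, "z": 0, "rx": 0, "ry": 0, "rz": 4.7},
    {"x": -4.7, "y": 0.6, "z": 0, "rx": 0, "ry": 0, "rz": 4.7},
    {"x": -4.6, "y": 1.0, "z": 0, "rx": 0, "ry": 0, "rz": 4.7},
    {"x": -4.5, "y": 1.3, "z": 0, "rx": 0, "ry": 0, "rz": 4.7},
    {"x": -4.4, "y": 1.7, "z": 0, "rx": 0, "ry": 0, "rz": 4.7},
    {"x": -4.3, "y": 2.1, "z": 0, "rx": 0, "ry": 0, "rz": 4.5},
  ],
)

```text
time_s: 2.85
tool_pos: [0.5584, -0.0025, 0.2082]
tool_rot: [3.141, -0.0, 1.566]
wrist_force: [-0.1, 1.6, 0.7]
gripper_width: 0.0853
grip_force: 0.0
```

Call:
servo_tool(
  plan=[
    {"x": 0, "y": 0, "z": 0, "rx": 0, "ry": 0, "rz": 0},
    {"x": 0, "y": 0, "z": 0, "rx": 0, "ry": 0, "rz": 0},
  ],
)

```text
time_s: 3.05
tool_pos: [0.5578, -0.002, 0.2076]
tool_rot: [-3.141, 0.001, 1.567]
wrist_force: [0.2, -0.6, -0.3]
gripper_width: 0.0854
grip_force: 0.0
```

```bash
sed -i 's/for k,v in \[("x",a\[0\]),("y",a\[1\]),("z",a\[2\]),("rz",r)\] if abs(v)>1e-9/for k,v in [("x",a[0]),("y",a[1]),("z",a[2]),("rx",0),("ry",0),("rz",r)]/' h.py
python3 - <<'E'
from h import *
c=shot("wrist"); save("w2",c["frame"]); print(np.round(c["C"],3))
for r in finder.recognise(c,"loupe")[:2]: print(r,bydepth(c,[r["pixel"]]))
P=cloud(c); m=(P[...,2]>.08)&(P[...,2]<.1)&(abs(P[...,0]-.59)<.05)&(abs(P[...,1])<.06); Q=P[m]; print(len(Q))
if len(Q): print(np.median(Q,0),(Q.min(0)+Q.max(0))/2,np.ptp(Q,axis=0))
plan((.59,-.002,.20,np.pi/2)); print(sensors.observe()["joint_positions"],sensors.observe()["time_s"])
E
```

```text
[0.56  0.077 0.375]
{'pixel': [354.8, 188.5], 'conf': 0.9} [[0.59002029 0.00253439 0.09114234]]
1462
[0.58986    0.00160813 0.09027182] [ 5.90118036e-01 -1.70126661e-04  8.63699513e-02] [0.04350841 0.04344474 0.01271318]
at [0.5573 0.     0.2077] yaw 1.5703 tilt [-3.141 -0.   ]
[{"x":-0.2,"y":3.27,"z":0.77,"rx":0,"ry":0,"rz":-0.03}]
[-0.66945825  0.27302837  0.66934539  1.90189563 -0.19652344  1.03260913
  0.0828752 ] 3.15
```

View pics/w2.png

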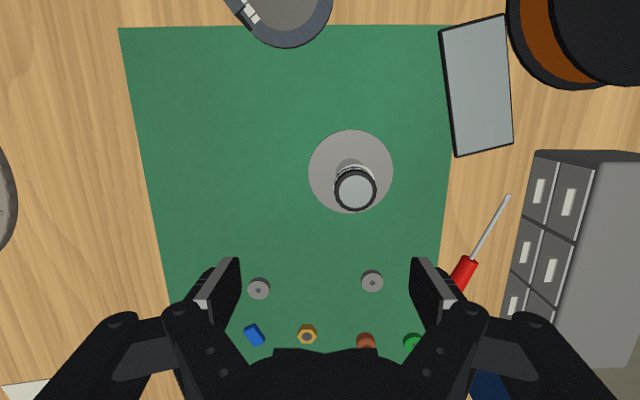

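Call:
servo_tool(
  plan=[
    {"x": 0, "y": 3.2, "z": 2, "rx": 0, "ry": 0, "rz": 0},
    {"x": 0, "y": 0, "z": 4, "rx": 0, "ry": 0, "rz": 0},
    {"x": 0, "y": 0, "z": 4, "rx": 0, "ry": 0, "rz": 0},
    {"x": 0, "y": 0, "z": 3.8, "rx": 0, "ry": 0, "rz": 0},
    {"x": 0, "y": 0, "z": 0, "rx": 0, "ry": 0, "rz": 0},
  ],
)

```text
time_s: 3.65
tool_pos: [0.5864, 0.0006, 0.066]
tool_rot: [-3.135, 0.001, 1.571]
wrist_force: [-0.4, 0.4, -0.7]
gripper_width: 0.0854
grip_force: 0.0
```

Call:
servo_tool(
  plan=[
    {"x": 0, "y": 0, "z": 0, "rx": 0, "ry": 0, "rz": 0},
    {"x": 0, "y": 0, "z": 0, "rx": 0, "ry": 0, "rz": 0},
    {"x": 0, "y": 0, "z": 0, "rx": 0, "ry": 0, "rz": 0},
    {"x": 0, "y": 0, "z": 0, "rx": 0, "ry": 0, "rz": 0},
    {"x": 0, "y": 0, "z": 0, "rx": 0, "ry": 0, "rz": 0},
    {"x": 0, "y": 0, "z": 0, "rx": 0, "ry": 0, "rz": 0},
    {"x": 0, "y": 0, "z": 0, "rx": 0, "ry": 0, "rz": 0},
    {"x": 0, "y": 0, "z": 0, "rx": 0, "ry": 0, "rz": 0},
  ],
  claw=3.5,
)

```text
time_s: 4.45
tool_pos: [0.5896, -0.001, 0.0698]
tool_rot: [-3.141, 0.0, 1.569]
wrist_force: [-0.2, 0.6, 0.3]
gripper_width: 0.035
grip_force: 0.0
```

Run:
```python
from h import *
s=sensors.observe(); print(s["tool_pos"],s["gripper_width"],s["grip_force"],s["wrist_force"])
p=np.array(s["tool_pos"])
plan((p[0],p[1],.23),(.513,.388,.23))
```

```text
[ 0.58959924 -0.00099997  0.06980568] 0.03498583934836175 0.0 [-0.18525327  0.60398883  0.33210795]
at [ 0.5896 -0.001   0.0698] yaw 1.5687 tilt [-3.141  0.   ]
[{"x":0,"y":0,"z":-4,"rx":0,"ry":0,"rz":-0},{"x":0,"y":0,"z":-4.01,"rx":0,"ry":0,"rz":-0},{"x":0,"y":0,"z":-4,"rx":0,"ry":0,"rz":-0},{"x":0,"y":0,"z":-4.01,"rx":0,"ry":0,"rz":-0},{"x":4.32,"y":-0.86,"z":0,"rx":0,"ry":0,"rz":-0},{"x":4.32,"y":-0.86,"z":0,"rx":0,"ry":0,"rz":-0},{"x":4.32,"y":-0.86,"z":0,"rx":0,"ry":0,"rz":-0},{"x":4.32,"y":-0.86,"z":0,"rx":0,"ry":0,"rz":-0}]
[{"x":4.32,"y":-0.86,"z":0,"rx":0,"ry":0,"rz":-0},{"x":4.32,"y":-0.86,"z":0,"rx":0,"ry":0,"rz":-0},{"x":4.32,"y":-0.86,"z":0,"rx":0,"ry":0,"rz":-0},{"x":4.32,"y":-0.86,"z":0,"rx":0,"ry":0,"rz":-0},{"x":4.32,"y":-0.86,"z":0,"rx":0,"ry":0,"rz":-0}]
```

Run:
```python
from h import *
c=shot("wrist"); d=shot("scene"); save("w3",np.vstack([c["frame"][100:400],cv2.resize(d["frame"][120:270,200:440],(640,400))])[:,:][:600] if 0 else np.vstack([cv2.resize(c["frame"][100:400],(640,300)),cv2.resize(d["frame"][140:260,230:490],(640,295))]))
for r in finder.recognise(d,"loupe")[:2]: print(r,bydepth(d,[r["pixel"]]))
```

```text
{'pixel': [324.6, 187.5], 'conf': 0.55} [[ 0.58897474 -0.01072756  0.08644658]]
```

View pics/w3.png

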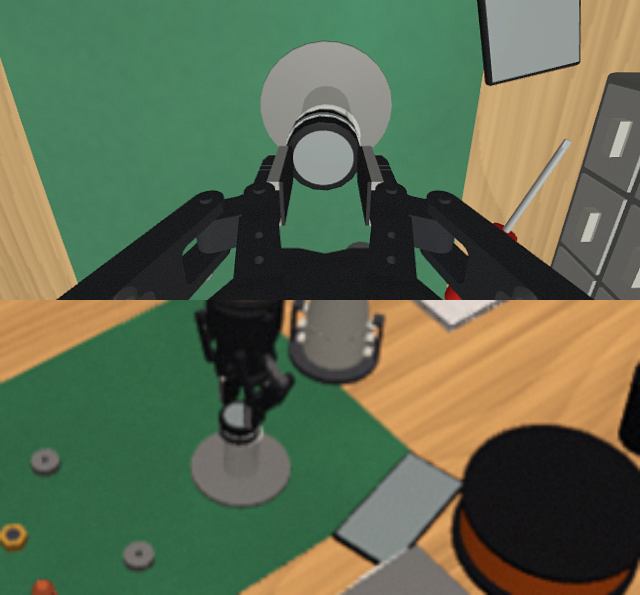

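Run:
```python
from h import *
c=shot("wrist"); P=cloud(c)
for u,v in [(325,255),(325,235),(300,255),(350,255),(325,285),(325,300),(285,255),(283,300),(275,300),(367,255),(370,300),(325,205),(325,150),(284,318)]: print(u,v,np.round(P[v,u],3))
m=(P[...,2]>.082)&(P[...,2]<.094)&(abs(P[...,0]-.59)<.03)&(abs(P[...,1])<.06); Q=P[m]; print(len(Q),np.median(Q,0),Q.min(0),Q.max(0))
c=shot("scene");print(sensors.observe())
for u,v in [(322,184),(325,190),(327,188),(330,187)]: print(u,v,np.round(bydepth(c,[(u,v)]),3))
```

```text
325 255 [0.592 0.001 0.09 ]
325 235 [0.592 0.013 0.091]
300 255 [0.578 0.001 0.09 ]
350 255 [0.606 0.002 0.092]
325 285 [ 0.592 -0.019  0.09 ]
325 300 [ 0.592 -0.093  0.002]
285 255 [0.572 0.012 0.111]
283 300 [0.574 0.003 0.133]
275 300 [0.573 0.012 0.146]
367 255 [0.612 0.011 0.109]
370 300 [0.61  0.003 0.134]
325 205 [0.592 0.023 0.066]
325 150 [0.592 0.049 0.008]
284 318 [ 0.574 -0.008  0.132]
4146 [0.59055621 0.00264589 0.09033414] [ 0.5694587  -0.0226472   0.08200095] [0.610846   0.0213422  0.09267743]
{'time_s': 4.7, 'joint_positions': array([-0.5461836 ,  0.50852028,  0.57142931,  1.94258254, -0.37689347,
        0.79710178,  0.23329631]), 'joint_velocities': array([-4.31610920e-04, -8.26636369e-05, -1.57154504e-03,  9.50010909e-05,
       -8.86792988e-04, -2.53340430e-04, -4.59988943e-04]), 'tau': array([-3.25782230e-04, -8.15788722e+01,  1.48746639e+01, -3.44379258e+01,
        1.68118329e-02,  3.45989683e-03, -3.82515300e-04]), 'tool_pos': array([ 0.5895993 , -0.000996  ,  0.06977656]), 'tool_rot': array([-3.14145668e+00,  6.46282046e-05,  1.56866966e+00]), 'wrist_force': array([-0.71876475, -0.14756679, -0.76668943]), 'ft_torque': array([-0.00629306,  0.03097408, -0.01861299]), 'grip_force': 0.0, 'gripper_width': 0.035222332185556114}
322 184 [[ 0.575 -0.009  0.086]]
325 190 [[ 0.596 -0.015  0.086]]
327 188 [[ 0.594 -0.007  0.087]]
330 187 [[ 0.611 -0.011  0.108]]
```

Run:
```python
from h import *
print(ctrl.tcp_to_tips, [a for a in dir(ctrl) if a[0]!='_'])
c=shot("wrist"); P=cloud(c)
for v in range(236,330,6): print(v,*[np.round(P[v,u],3) for u in (279,282,285,288)])
```

```text
0.008 ['MotionError', 'close_job', 'tcp_to_tips']
236 [ 0.552 -0.024  0.008] [ 0.555 -0.024  0.008] [ 0.557 -0.024  0.007] [0.57  0.008 0.081]
242 [ 0.552 -0.03   0.008] [ 0.555 -0.03   0.007] [ 0.557 -0.03   0.007] [0.571 0.009 0.09 ]
248 [0.568 0.012 0.104] [0.57  0.011 0.103] [0.571 0.011 0.103] [0.573 0.011 0.102]
254 [0.569 0.012 0.11 ] [0.571 0.012 0.11 ] [0.572 0.012 0.11 ] [nan nan nan]
260 [0.57  0.011 0.115] [0.572 0.012 0.116] [0.573 0.012 0.116] [0.574 0.01  0.112]
266 [0.571 0.012 0.121] [0.572 0.011 0.12 ] [0.574 0.011 0.121] [0.574 0.007 0.113]
272 [0.572 0.011 0.126] [0.573 0.011 0.126] [0.574 0.01  0.124] [0.574 0.004 0.114]
278 [0.572 0.011 0.131] [0.574 0.012 0.132] [0.574 0.008 0.125] [0.574 0.002 0.115]
284 [0.573 0.011 0.134] [0.574 0.01  0.134] [0.574 0.005 0.125] [ 0.574 -0.001  0.117]
290 [0.572 0.007 0.133] [0.574 0.007 0.133] [0.574 0.003 0.126] [ 0.574 -0.004  0.117]
296 [0.572 0.004 0.133] [0.573 0.004 0.132] [ 0.574 -0.001  0.126] [ 0.574 -0.007  0.118]
302 [0.572 0.002 0.134] [0.573 0.001 0.132] [ 0.574 -0.003  0.127] [ 0.574 -0.009  0.119]
308 [ 0.572 -0.001  0.134] [ 0.573 -0.002  0.133] [ 0.574 -0.006  0.128] [ 0.556 -0.101  0.002]
314 [ 0.572 -0.004  0.134] [ 0.573 -0.004  0.134] [ 0.574 -0.007  0.13 ] [ 0.556 -0.109  0.002]
320 [ 0.572 -0.006  0.136] [ 0.573 -0.008  0.133] [ 0.574 -0.01   0.131] [ 0.555 -0.116  0.002]
326 [ 0.546 -0.123  0.002] [ 0.549 -0.123  0.002] [ 0.552 -0.123  0.001] [ 0.555 -0.123  0.002]
```

Depth shows the pads spanning z 0.097–0.134 with TCP z = 0.070, above the loupe's top at 0.089. So the real tips sit about 27 mm behind the reported TCP. I'll open and go 2.8 cm lower.

Call:
servo_tool(
  plan=[
    {"x": 0, "y": 0, "z": 0, "rx": 0, "ry": 0, "rz": 0},
    {"x": 0, "y": 0, "z": 0, "rx": 0, "ry": 0, "rz": 0},
    {"x": 0, "y": 0, "z": 0, "rx": 0, "ry": 0, "rz": 0},
    {"x": 0, "y": 0, "z": 0, "rx": 0, "ry": 0, "rz": 0},
    {"x": 0, "y": 0, "z": 1.4, "rx": 0, "ry": 0, "rz": 0},
    {"x": 0, "y": 0, "z": 1.4, "rx": 0, "ry": 0, "rz": 0},
    {"x": 0, "y": 0, "z": 0, "rx": 0, "ry": 0, "rz": 0},
  ],
  claw=6.5,
)

```text
time_s: 5.45
tool_pos: [0.5881, -0.0009, 0.0393]
tool_rot: [-3.138, 0.001, 1.569]
wrist_force: [0.3, 0.1, 0.5]
gripper_width: 0.0647
grip_force: 0.0
```

Call:
servo_tool(
  plan=[
    {"x": 0, "y": 0, "z": 0, "rx": 0, "ry": 0, "rz": 0},
    {"x": 0, "y": 0, "z": 0, "rx": 0, "ry": 0, "rz": 0},
    {"x": 0, "y": 0, "z": 0, "rx": 0, "ry": 0, "rz": 0},
    {"x": 0, "y": 0, "z": 0, "rx": 0, "ry": 0, "rz": 0},
    {"x": 0, "y": 0, "z": 0, "rx": 0, "ry": 0, "rz": 0},
    {"x": 0, "y": 0, "z": 0, "rx": 0, "ry": 0, "rz": 0},
  ],
  claw=3.0,
)

```text
time_s: 6.05
tool_pos: [0.5898, -0.0009, 0.042]
tool_rot: [3.141, -0.0, 1.569]
wrist_force: [-0.4, 1.2, 0.4]
gripper_width: 0.0424
grip_force: 60.8
```

Run:
```python
from h import *
c=shot("wrist"); P=cloud(c); s=sensors.observe(); print(s["tool_pos"],s["gripper_width"],s["grip_force"])
for u in (275,278,281,284): print([ (v,np.round(P[v,u],3).tolist()) for v in range(236,270,4)])
```

```text
[ 0.58977801 -0.00087736  0.04199331] 0.04230219186093054 60.75961232185364
[(236, [0.554, -0.012, 0.007]), (240, [0.554, -0.016, 0.006]), (244, [0.554, -0.018, 0.007]), (248, [0.566, 0.012, 0.075]), (252, [0.567, 0.011, 0.079]), (256, [0.568, 0.012, 0.084]), (260, [0.568, 0.011, 0.087]), (264, [0.569, 0.011, 0.091]), (268, [0.569, 0.011, 0.094])]
[(236, [0.556, -0.012, 0.007]), (240, [0.556, -0.015, 0.007]), (244, [0.556, -0.019, 0.007]), (248, [0.568, 0.011, 0.075]), (252, [0.569, 0.012, 0.08]), (256, [0.569, 0.011, 0.083]), (260, [0.57, 0.012, 0.087]), (264, [0.57, 0.012, 0.092]), (268, [0.57, 0.01, 0.093])]
[(236, [0.559, -0.012, 0.008]), (240, [0.558, -0.015, 0.007]), (244, [0.558, -0.018, 0.007]), (248, [0.569, 0.011, 0.075]), (252, [0.57, 0.012, 0.08]), (256, [0.57, 0.011, 0.083]), (260, [0.571, 0.01, 0.084]), (264, [0.57, 0.007, 0.084]), (268, [0.571, 0.006, 0.086])]
[(236, [0.561, -0.012, 0.007]), (240, [0.561, -0.015, 0.007]), (244, [0.561, -0.018, 0.008]), (248, [0.57, 0.01, 0.072]), (252, [0.57, 0.008, 0.073]), (256, [0.571, 0.01, 0.08]), (260, [0.572, 0.008, 0.081]), (264, [0.573, 0.01, 0.089]), (268, [0.573, 0.008, 0.089])]
```

Call:
servo_tool(
  plan=[
    {"x": 0, "y": 0, "z": -3, "rx": 0, "ry": 0, "rz": 0},
    {"x": 0, "y": 0, "z": -4.5, "rx": 0, "ry": 0, "rz": 0},
    {"x": 0, "y": 0, "z": -4.5, "rx": 0, "ry": 0, "rz": 0},
    {"x": 0, "y": 0, "z": -4.5, "rx": 0, "ry": 0, "rz": 0},
    {"x": 3, "y": -0.6, "z": -2.5, "rx": 0, "ry": 0, "rz": 0},
    {"x": 4.3, "y": -0.8, "z": 0, "rx": 0, "ry": 0, "rz": 0},
    {"x": 4.5, "y": -0.9, "z": 0, "rx": 0, "ry": 0, "rz": 0},
    {"x": 4.5, "y": -0.9, "z": 0, "rx": 0, "ry": 0, "rz": 0},
  ],
)

```text
time_s: 6.9
tool_pos: [0.5574, 0.1637, 0.2322]
tool_rot: [3.141, -0.001, 1.568]
wrist_force: [1.6, 0.5, -1.5]
gripper_width: 0.0421
grip_force: 61.1
```

Call:
servo_tool(
  plan=[
    {"x": 4.5, "y": -0.9, "z": 0, "rx": 0, "ry": 0, "rz": 0},
    {"x": 4.5, "y": -0.9, "z": 0, "rx": 0, "ry": 0, "rz": 0},
    {"x": 4.5, "y": -0.9, "z": 0, "rx": 0, "ry": 0, "rz": 0},
    {"x": 4.5, "y": -0.9, "z": 0, "rx": 0, "ry": 0, "rz": 0},
    {"x": 4.5, "y": -0.8, "z": 0, "rx": 0, "ry": 0, "rz": 0},
    {"x": 0, "y": 0, "z": 0, "rx": 0, "ry": 0, "rz": 0},
    {"x": 0, "y": 0, "z": 0, "rx": 0, "ry": 0, "rz": 0},
  ],
)

```text
time_s: 7.6
tool_pos: [0.5138, 0.3881, 0.2313]
tool_rot: [-3.141, 0.001, 1.571]
wrist_force: [0.3, -0.5, 0.0]
gripper_width: 0.0423
grip_force: 61.1
```

Run:
```python
from h import *
s=sensors.observe(); print(s["tool_pos"],s["gripper_width"],s["grip_force"],s["tool_rot"])
c=shot("wrist"); save("w4",c["frame"]); P=cloud(c)
m=(P[...,2]>.008)&(P[...,2]<.02)&(P[...,1]>.3)&(P[...,0]<.62); Q=P[m]; print(len(Q),Q.min(0),Q.max(0),(Q.min(0)+Q.max(0))/2)
```

```text
[0.51378175 0.38809931 0.23127752] 0.042250173706421854 61.064003705978394 [-3.14118985e+00  9.02505778e-04  1.57084312e+00]
4318 [0.07526534 0.3391417  0.00801271] [0.57470284 0.59536275 0.01991095] [0.32498409 0.46725223 0.01396183]
```

View pics/w4.png

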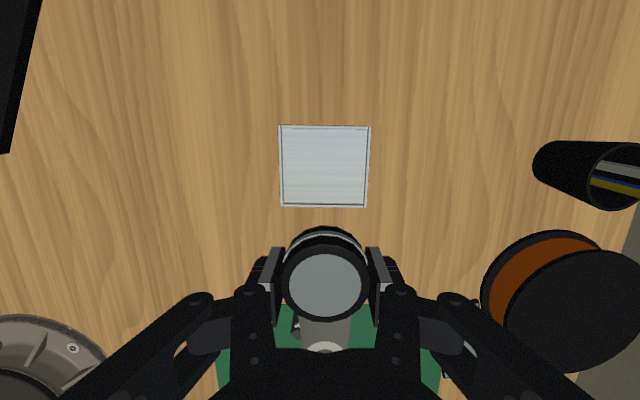

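The loupe is held at about (325,285), and the empty dish spans (279,126)–(370,207). Lowering the loupe into it.

Call:
servo_tool(
  plan=[
    {"x": 0, "y": 0, "z": 4.8, "rx": 0, "ry": 0, "rz": 0},
    {"x": 0, "y": 0, "z": 4.8, "rx": 0, "ry": 0, "rz": 0},
    {"x": 0, "y": 0, "z": 4.8, "rx": 0, "ry": 0, "rz": 0},
    {"x": 0, "y": 0, "z": 4.8, "rx": 0, "ry": 0, "rz": 0},
    {"x": 0, "y": 0, "z": 3.0, "rx": 0, "ry": 0, "rz": 0},
    {"x": 0, "y": 0, "z": 1.5, "rx": 0, "ry": 0, "rz": 0},
    {"x": 0, "y": 0, "z": 1.0, "rx": 0, "ry": 0, "rz": 0},
    {"x": 0, "y": 0, "z": 0, "rx": 0, "ry": 0, "rz": 0},
  ],
)

```text
time_s: 8.45
tool_pos: [0.5149, 0.3867, -0.0151]
tool_rot: [3.142, 0.0, 1.568]
wrist_force: [-1.2, 0.3, -0.4]
gripper_width: 0.0422
grip_force: 61.1
```

Call:
servo_tool(
  plan=[
    {"x": 0, "y": 0, "z": 0, "rx": 0, "ry": 0, "rz": 0},
    {"x": 0, "y": 0, "z": 0, "rx": 0, "ry": 0, "rz": 0},
  ],
)

```text
time_s: 8.65
tool_pos: [0.5152, 0.3878, -0.0137]
tool_rot: [3.14, -0.002, 1.569]
wrist_force: [0.6, -0.2, -0.6]
gripper_width: 0.0422
grip_force: 61.1
```

Run:
```python
from h import *
c=shot("wrist"); P=cloud(c)
m=(P[...,2]>-.01)&(P[...,2]<.05)&(abs(P[...,0]-.513)<.02)&(abs(P[...,1]-.388)<.1)
Q=P[m]; s=sensors.observe(); print(s["tool_pos"],s["gripper_width"],s["wrist_force"]); 
for y in np.arange(.33,.46,.01):
    q=Q[abs(Q[:,1]-y)<.004]; print(round(y,2),len(q),np.round(np.median(q[:,2]),4) if len(q) else None)
```

```text
[ 0.51505993  0.38783283 -0.01375048] 0.04226054559121001 [-0.16079587 -0.05801476 -0.30533249]
0.33 122 0.0017
0.34 982 0.0127
0.35 110 0.0054
0.36 1 0.0056
0.37 502 0.0345
0.38 1107 0.0349
0.39 1295 0.035
0.4 1865 0.0345
0.41 2167 0.0154
0.42 1068 0.0054
0.43 1123 0.0054
0.44 1213 0.0054
0.45 1538 0.0099
```

Call:
servo_tool(
  plan=[
    {"x": 0, "y": 0, "z": 0.25, "rx": 0, "ry": 0, "rz": 0},
    {"x": 0, "y": 0, "z": 0.15, "rx": 0, "ry": 0, "rz": 0},
    {"x": 0, "y": 0, "z": 0, "rx": 0, "ry": 0, "rz": 0},
  ],
)

```text
time_s: 9.0
tool_pos: [0.5145, 0.3875, -0.0186]
tool_rot: [3.141, -0.001, 1.569]
wrist_force: [-3.6, -0.6, 10.2]
gripper_width: 0.0423
grip_force: 62.1
```

Call:
servo_tool(
  plan=[
    {"x": 0, "y": 0, "z": 0.1, "rx": 0, "ry": 0, "rz": 0},
    {"x": 0, "y": 0, "z": 0, "rx": 0, "ry": 0, "rz": 0},
  ],
)

```text
time_s: 9.2
tool_pos: [0.5145, 0.3875, -0.0187]
tool_rot: [-3.141, -0.001, 1.569]
wrist_force: [-9.4, -5.0, 26.1]
gripper_width: 0.0418
grip_force: 63.9
```

Call:
servo_tool(
  plan=[
    {"x": 0, "y": 0, "z": 0, "rx": 0, "ry": 0, "rz": 0},
    {"x": 0, "y": 0, "z": 0, "rx": 0, "ry": 0, "rz": 0},
    {"x": 0, "y": 0, "z": 0, "rx": 0, "ry": 0, "rz": 0},
    {"x": 0, "y": 0, "z": 0, "rx": 0, "ry": 0, "rz": 0},
  ],
  claw=6.5,
)

```text
time_s: 9.6
tool_pos: [0.5143, 0.3871, -0.0204]
tool_rot: [-3.141, 0.0, 1.569]
wrist_force: [0.4, 0.1, -0.3]
gripper_width: 0.0646
grip_force: 0.0
```

Call:
servo_tool(
  plan=[
    {"x": 0, "y": 0, "z": -4, "rx": 0, "ry": 0, "rz": 0},
    {"x": 0, "y": 0, "z": -4.8, "rx": 0, "ry": 0, "rz": 0},
    {"x": 0, "y": 0, "z": -4.8, "rx": 0, "ry": 0, "rz": 0},
    {"x": 0, "y": 0, "z": -4.8, "rx": 0, "ry": 0, "rz": 0},
    {"x": 0, "y": 0, "z": -4.8, "rx": 0, "ry": 0, "rz": 0},
    {"x": 0, "y": 0, "z": 0, "rx": 0, "ry": 0, "rz": 0},
  ],
)

```text
time_s: 10.2
tool_pos: [0.517, 0.3886, 0.2185]
tool_rot: [3.135, -0.007, 1.568]
wrist_force: [1.2, 0.2, -0.8]
gripper_width: 0.065
grip_force: 0.0
```

Run:
```python
from h import *
c=shot("top"); print(*discs(c),sep="\n"); P=cloud(c)
for n,lo,hi,(a,b,d,e) in [("loupe",.022,.04,(.45,.58,.33,.45)),("dishw",.007,.017,(.4,.65,.31,.47))]:
    m=(P[...,2]>lo)&(P[...,2]<hi)&(P[...,0]>a)&(P[...,0]<b)&(P[...,1]>d)&(P[...,1]<e); Q=P[m]
    if len(Q): print(n,len(Q),np.round(np.median(Q,0),4),np.round((Q.min(0)+Q.max(0))/2,4),np.round(np.ptp(Q,axis=0),3))
plan((.4885,-.02,.22,np.pi/2),(.463,-.17,.22))
```

```text
(0.462, -0.1712, 0.0161, (np.float64(363.0), np.float64(242.0)))
(0.5352, -0.3528, 0.017, (np.float64(424.0), np.float64(216.0)))
(0.626, -0.1594, 0.0161, (np.float64(357.0), np.float64(186.0)))
(0.6263, -0.3442, 0.0165, (np.float64(420.0), np.float64(185.0)))
loupe 194 [0.516  0.3831 0.028 ] [0.5148 0.3835 0.0279] [0.043 0.045 0.011]
dishw 339 [0.5075 0.3864 0.0115] [0.52   0.3927 0.0119] [0.203 0.153 0.01 ]
at [0.5157 0.3881 0.2152] yaw 1.5688 tilt [ 3.138 -0.004]
[{"x":-4.54,"y":-0.29,"z":-0.05,"rx":0,"ry":0,"rz":-0.01},{"x":-4.53,"y":-0.29,"z":-0.05,"rx":0,"ry":0,"rz":-0.01},{"x":-4.54,"y":-0.3,"z":-0.05,"rx":0,"ry":0,"rz":-0.01},{"x":-4.53,"y":-0.3,"z":-0.06,"rx":0,"ry":0,"rz":-0.01},{"x":-4.54,"y":-0.3,"z":-0.05,"rx":0,"ry":0,"rz":-0.01},{"x":-4.53,"y":-0.3,"z":-0.06,"rx":0,"ry":0,"rz":-0.01},{"x":-4.54,"y":-0.29,"z":-0.05,"rx":0,"ry":0,"rz":-0.01},{"x":-4.53,"y":-0.3,"z":-0.06,"rx":0,"ry":0,"rz":-0.01}]
[{"x":-4.54,"y":-0.3,"z":-0.05,"rx":0,"ry":0,"rz":-0.01},{"x":-3.75,"y":-0.64,"z":-0,"rx":0,"ry":0,"rz":-0},{"x":-3.75,"y":-0.63,"z":-0,"rx":0,"ry":0,"rz":-0},{"x":-3.75,"y":-0.64,"z":-0,"rx":0,"ry":0,"rz":-0},{"x":-3.75,"y":-0.63,"z":-0,"rx":0,"ry":0,"rz":-0}]
```

Call:
servo_tool(
  plan=[
    {"x": -4.6, "y": -0.4, "z": 0, "rx": 0, "ry": 0, "rz": 0},
    {"x": -4.6, "y": -0.4, "z": 0, "rx": 0, "ry": 0, "rz": 0},
    {"x": -4.6, "y": -0.4, "z": 0, "rx": 0, "ry": 0, "rz": 0},
    {"x": -4.6, "y": -0.4, "z": 0, "rx": 0, "ry": 0, "rz": 0},
    {"x": -4.6, "y": -0.4, "z": 0, "rx": 0, "ry": 0, "rz": 0},
    {"x": -4.6, "y": -0.4, "z": 0, "rx": 0, "ry": 0, "rz": 0},
    {"x": -4.6, "y": -0.4, "z": 0, "rx": 0, "ry": 0, "rz": 0},
    {"x": -4.6, "y": -0.4, "z": 0, "rx": 0, "ry": 0, "rz": 0},
  ],
)

```text
time_s: 11.05
tool_pos: [0.4806, 0.0175, 0.2111]
tool_rot: [-3.141, 0.0, 1.569]
wrist_force: [2.0, -0.3, -0.0]
gripper_width: 0.065
grip_force: 0.0
```

Call:
servo_tool(
  plan=[
    {"x": -4.7, "y": -0.5, "z": 0, "rx": 0, "ry": 0, "rz": 0},
    {"x": -4.7, "y": -0.5, "z": 0, "rx": 0, "ry": 0, "rz": 0},
    {"x": -4.8, "y": -0.5, "z": 0, "rx": 0, "ry": 0, "rz": 0},
    {"x": -4.8, "y": -0.5, "z": 0, "rx": 0, "ry": 0, "rz": 0},
    {"x": 0, "y": 0, "z": 0, "rx": 0, "ry": 0, "rz": 0},
    {"x": 0, "y": 0, "z": 0, "rx": 0, "ry": 0, "rz": 0},
  ],
  claw=5.5,
)

```text
time_s: 11.65
tool_pos: [0.4605, -0.1716, 0.2111]
tool_rot: [-3.14, 0.0, 1.566]
wrist_force: [0.1, -1.0, 0.5]
gripper_width: 0.0549
grip_force: 0.0
```

Run:
```python
from h import *
c=shot("wrist"); save("w5",c["frame"]); print(*discs(c),sep="\n")
P=cloud(c)
m=(P[...,2]>.055)&(P[...,2]<.075)&(abs(P[...,0]-.59)<.04)&(abs(P[...,1])<.04); Q=P[m]
print("tube",len(Q), (Q.min(0)+Q.max(0))/2 if len(Q) else 0, np.ptp(Q,axis=0) if len(Q) else 0)
plan((.462,-.171,.2,np.pi/2)); print(sensors.observe()["joint_positions"])
```

```text
(0.5362, -0.3491, 0.019, (np.float64(373.0), np.float64(294.0)))
(0.6256, -0.3411, 0.0195, (np.float64(438.0), np.float64(288.0)))
(0.4619, -0.1691, 0.0167, (np.float64(325.0), np.float64(174.0)))
(0.626, -0.1573, 0.0178, (np.float64(453.0), np.float64(164.0)))
tube 537 [ 0.59268314 -0.0049746   0.06145749] [0.04342451 0.03004403 0.01288399]
at [ 0.4609 -0.1704  0.2112] yaw 1.5683 tilt [-3.14  0.  ]
[{"x":-0.06,"y":0.12,"z":1.12,"rx":0,"ry":0,"rz":-0.15}]
[-0.5657157   0.14950773  0.88283994  2.03975108 -0.13553062  1.01187159
  0.38139766]
```

View pics/w5.png

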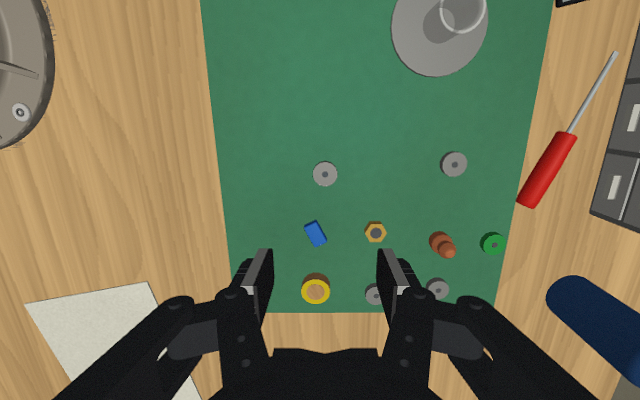

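Call:
servo_tool(
  plan=[
    {"x": 0.1, "y": 0.1, "z": 4.8, "rx": 0, "ry": 0, "rz": 0},
    {"x": 0, "y": 0, "z": 4.8, "rx": 0, "ry": 0, "rz": 0},
    {"x": 0, "y": 0, "z": 4.8, "rx": 0, "ry": 0, "rz": 0},
    {"x": 0, "y": 0, "z": 4.0, "rx": 0, "ry": 0, "rz": 0},
    {"x": 0, "y": 0, "z": 2.8, "rx": 0, "ry": 0, "rz": 0},
    {"x": 0, "y": 0, "z": 1.5, "rx": 0, "ry": 0, "rz": 0},
    {"x": 0, "y": 0, "z": 0.5, "rx": 0, "ry": 0, "rz": 0},
    {"x": 0, "y": 0, "z": 0, "rx": 0, "ry": 0, "rz": 0},
  ],
)

```text
time_s: 12.5
tool_pos: [0.4621, -0.1688, -0.0206]
tool_rot: [-3.14, -0.0, 1.57]
wrist_force: [-0.1, -0.6, -0.7]
gripper_width: 0.0548
grip_force: 0.0
```

Call:
servo_tool(
  plan=[
    {"x": 0, "y": 0, "z": 0, "rx": 0, "ry": 0, "rz": 0},
    {"x": 0, "y": 0, "z": 0, "rx": 0, "ry": 0, "rz": 0},
    {"x": 0, "y": 0, "z": 0, "rx": 0, "ry": 0, "rz": 0},
    {"x": 0, "y": 0, "z": 0, "rx": 0, "ry": 0, "rz": 0},
    {"x": 0, "y": 0, "z": 0, "rx": 0, "ry": 0, "rz": 0},
    {"x": 0, "y": 0, "z": 0, "rx": 0, "ry": 0, "rz": 0},
  ],
  claw=2.0,
)

```text
time_s: 13.1
tool_pos: [0.4631, -0.1694, -0.0191]
tool_rot: [3.14, -0.0, 1.569]
wrist_force: [0.3, 1.4, 6.2]
gripper_width: 0.0286
grip_force: 58.7
```

Run:
```python
from h import *
c=shot("wrist"); P=cloud(c); s=sensors.observe(); print(s["tool_pos"],s["gripper_width"],s["grip_force"],s["wrist_force"])
save("w6",cv2.resize(c["frame"][200:340,220:420],None,fx=4,fy=4))
for u in (279,283,287,290): print([ (v,np.round(P[v,u],3).tolist()) for v in range(240,270,5)])
```

```text
[ 0.46315521 -0.16941173 -0.01908469] 0.028523734679671137 58.65099549293518 [-0.99354807  1.6973092   7.89964252]
[(240, [0.44, -0.158, 0.002]), (245, [0.44, -0.161, 0.002]), (250, [0.44, -0.164, 0.002]), (255, [0.442, -0.16, 0.015]), (260, [0.442, -0.161, 0.019]), (265, [0.444, -0.157, 0.031])]
[(240, [0.442, -0.158, 0.002]), (245, [0.442, -0.161, 0.001]), (250, [0.444, -0.157, 0.017]), (255, [0.445, -0.157, 0.022]), (260, [0.445, -0.157, 0.026]), (265, [0.446, -0.157, 0.032])]
[(240, [0.444, -0.158, 0.002]), (245, [0.445, -0.157, 0.01]), (250, [0.446, -0.157, 0.016]), (255, [0.447, -0.157, 0.021]), (260, [0.447, -0.157, 0.026]), (265, [0.448, -0.157, 0.031])]
[(240, [0.446, -0.158, 0.002]), (245, [0.447, -0.157, 0.01]), (250, [0.448, -0.157, 0.016]), (255, [0.448, -0.157, 0.021]), (260, [0.449, -0.158, 0.025]), (265, [0.449, -0.157, 0.031])]
```

View pics/w6.png

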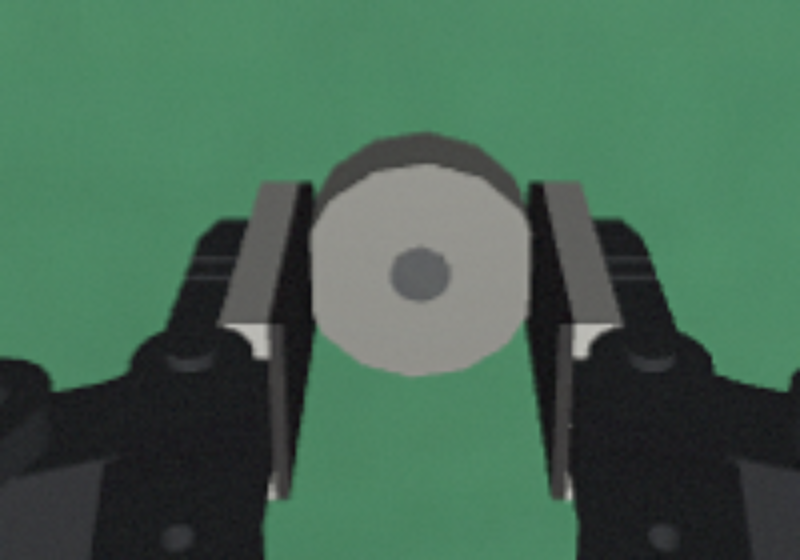

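```bash
cat >> h.py <<'E'
def plate(c,guess=(.59,0.)):
    hsv=cv2.cvtColor(c["frame"],cv2.COLOR_BGR2HSV); g=((hsv[...,1]>70)).astype(np.uint8)*255
    e=cv2.Canny(cv2.GaussianBlur(g,(3,3),0),80,160); v,u=np.nonzero(e)
    P=atz(c,np.c_[u,v],.006)[:,:2]; q=np.array(guess); r=.055
    for tol in (.012,.006,.004,.003):
        d=np.linalg.norm(P-q,axis=1); Q=P[abs(d-.055)<tol]
        A=np.c_[2*Q,np.ones(len(Q))]; s=np.linalg.lstsq(A,(Q**2).sum(1),rcond=None)[0]; q=s[:2]; r=np.sqrt(s[2]+q@q)
    return np.round(q,4),round(r,4),len(Q)
def mouth(c,guess=(.59,0.),z=.064,r0=.022):
    e=cv2.Canny(c["frame"],40,100); v,u=np.nonzero(e); P=atz(c,np.c_[u,v],z)[:,:2]; q=np.array(guess); r=r0
    for tol in (.005,.003,.002,.0015):
        d=np.linalg.norm(P-q,axis=1); Q=P[abs(d-r0)<tol]
        if len(Q)<10: return None
        A=np.c_[2*Q,np.ones(len(Q))]; s=np.linalg.lstsq(A,(Q**2).sum(1),rcond=None)[0]; q=s[:2]; r=np.sqrt(s[2]+q@q)
    return np.round(q,4),round(r,4),len(Q)
def held(c,h,row=(235,310)):
    """held disc: dark hole in its top at height h"""
    g=cv2.cvtColor(c["frame"],cv2.COLOR_BGR2GRAY)[row[0]:row[1],295:356]; hsv=cv2.cvtColor(c["frame"],cv2.COLOR_BGR2HSV)[row[0]:row[1],295:356]
    m=((g<125)&(g>70)&(hsv[...,1]<70)).astype(np.uint8); n,l,st,ce=cv2.connectedComponentsWithStats(m)
    return [(np.round(ce[i]+[295,row[0]],1),st[i,4],np.round(atz(c,[ce[i]+[295,row[0]]],h)[0],4)) for i in range(1,n) if 40<st[i,4]<500]
E
python3 - <<'E'
from h import *
c=shot("wrist"); print(held(c,.011)); print(atz(c,[(325,267.5)],.011), sensors.observe()["tool_pos"])
E
```

```text
[(array([335.4, 240.5]), np.int32(121), array([ 0.4705, -0.1541,  0.011 ])), (array([324.7, 268.2]), np.int32(164), array([ 0.4649, -0.1703,  0.011 ]))]
[[ 0.46511631 -0.16984607  0.011     ]] [ 0.46314683 -0.1694145  -0.01906922]
```

Call:
servo_tool(
  plan=[
    {"x": 0, "y": 0, "z": -3, "rx": 0, "ry": 0, "rz": 0},
    {"x": 0, "y": 0, "z": -4.8, "rx": 0, "ry": 0, "rz": 0},
    {"x": 0, "y": 0, "z": -4.8, "rx": 0, "ry": 0, "rz": 0},
    {"x": 2, "y": 1.5, "z": -4, "rx": 0, "ry": 0, "rz": 0},
    {"x": 3.7, "y": 2.8, "z": -1.4, "rx": 0, "ry": 0, "rz": 0},
    {"x": 3.8, "y": 2.8, "z": 0, "rx": 0, "ry": 0, "rz": 0},
    {"x": 3.8, "y": 2.8, "z": 0, "rx": 0, "ry": 0, "rz": 0},
    {"x": 3.7, "y": 2.8, "z": 0, "rx": 0, "ry": 0, "rz": 0},
  ],
)

```text
time_s: 14.0
tool_pos: [0.5907, 0.0025, 0.161]
tool_rot: [3.14, -0.001, 1.57]
wrist_force: [1.1, -0.3, 0.4]
gripper_width: 0.0286
grip_force: 59.4
```

Call:
servo_tool(
  plan=[
    {"x": 0, "y": 0, "z": 0, "rx": 0, "ry": 0, "rz": 0},
    {"x": 0, "y": 0, "z": 0, "rx": 0, "ry": 0, "rz": 0},
    {"x": 0, "y": 0, "z": 0, "rx": 0, "ry": 0, "rz": 0},
  ],
)

```text
time_s: 14.3
tool_pos: [0.5892, -0.0007, 0.1603]
tool_rot: [3.141, -0.0, 1.568]
wrist_force: [0.2, -1.4, -0.5]
gripper_width: 0.0288
grip_force: 59.4
```

Run:
```python
from h import *
c=shot("wrist"); s=sensors.observe(); p=np.array(s["tool_pos"]); print(p,s["gripper_width"],s["grip_force"])
print("plate",plate(c),"mouth",mouth(c)); print("held",held(c,p[2]+.0191+.011))
save("w7",c["frame"])
plan((.59,0,.15,np.pi/2))
```

```text
[ 0.58912642 -0.00096226  0.16031849] 0.0286627717380829 59.4058620929718
plate (array([0.5923, 0.0011]), np.float64(0.0551), 318) mouth (array([0.5923, 0.0008]), np.float64(0.0221), 167)
held [(array([324.7, 268.2]), np.int32(178), array([ 0.591 , -0.0016,  0.1904]))]
at [ 0.5891 -0.001   0.1603] yaw 1.5673 tilt [ 3.141 -0.   ]
[{"x":0.1,"y":0.09,"z":1.03,"rx":0,"ry":0,"rz":-0.2}]
```

View pics/w7.png

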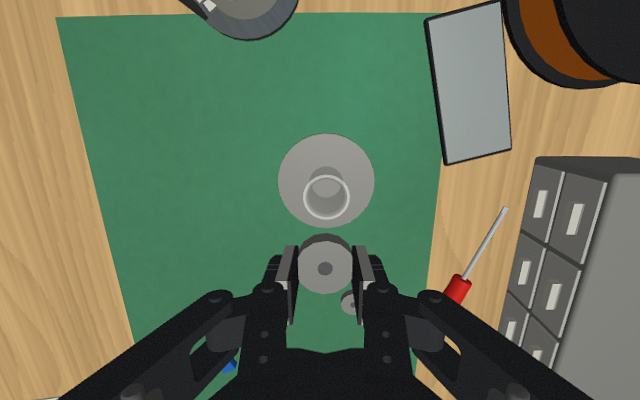

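Wrist image: tube mouth at about (326,197), concentric with the plate, and the held disc's hole at (325,268). I'll correct by +2.5 mm in y and +1.3 mm in x, then lower.

Call:
servo_tool(
  plan=[
    {"x": 0.25, "y": 0.13, "z": 3.5, "rx": 0, "ry": 0, "rz": 0},
    {"x": 0, "y": 0, "z": 3.5, "rx": 0, "ry": 0, "rz": 0},
    {"x": 0, "y": 0, "z": 2.5, "rx": 0, "ry": 0, "rz": 0},
    {"x": 0, "y": 0, "z": 1.2, "rx": 0, "ry": 0, "rz": 0},
    {"x": 0, "y": 0, "z": 0.5, "rx": 0, "ry": 0, "rz": 0},
    {"x": 0, "y": 0, "z": 0.2, "rx": 0, "ry": 0, "rz": 0},
    {"x": 0, "y": 0, "z": 0.2, "rx": 0, "ry": 0, "rz": 0},
    {"x": 0, "y": 0, "z": 0, "rx": 0, "ry": 0, "rz": 0},
  ],
)

```text
time_s: 15.15
tool_pos: [0.5914, 0.0026, 0.0446]
tool_rot: [3.14, -0.0, 1.569]
wrist_force: [-0.3, -0.1, -0.7]
gripper_width: 0.0288
grip_force: 59.4
```

Call:
servo_tool(
  plan=[
    {"x": 0, "y": 0, "z": 0.1, "rx": 0, "ry": 0, "rz": 0},
    {"x": 0, "y": 0, "z": 0, "rx": 0, "ry": 0, "rz": 0},
  ],
)

```text
time_s: 15.35
tool_pos: [0.5911, 0.0026, 0.0431]
tool_rot: [3.141, -0.0, 1.569]
wrist_force: [0.2, 0.0, -0.6]
gripper_width: 0.0287
grip_force: 59.4
```

Run:
```python
from h import *
c=shot("wrist"); s=sensors.observe(); p=np.array(s["tool_pos"]); print(p,s["gripper_width"],s["grip_force"],s["wrist_force"])
print("plate",plate(c)); print("held",held(c,p[2]+.0191+.011))
```

```text
[0.59106447 0.00264775 0.04307528] 0.028443736133136055 59.411757588386536 [ 0.25655619 -0.59020357 -0.70707195]
plate (array([0.5922, 0.0006]), np.float64(0.0553), 393)
held [(array([345.6, 243. ]), np.int32(75), array([0.6038, 0.0164, 0.0732])), (array([324.6, 268.1]), np.int32(176), array([0.5929, 0.0018, 0.0732]))]
```

Call:
servo_tool(
  plan=[
    {"x": 0, "y": 0, "z": 0, "rx": 0, "ry": 0, "rz": 0},
    {"x": 0, "y": 0, "z": 0, "rx": 0, "ry": 0, "rz": 0},
    {"x": 0, "y": 0, "z": 0, "rx": 0, "ry": 0, "rz": 0},
    {"x": 0, "y": 0, "z": 0, "rx": 0, "ry": 0, "rz": 0},
  ],
  claw=5.0,
)

```text
time_s: 15.8
tool_pos: [0.5909, 0.0025, 0.0428]
tool_rot: [-3.142, 0.0, 1.569]
wrist_force: [-0.6, -0.7, 0.0]
gripper_width: 0.0501
grip_force: 0.0
```

Call:
servo_tool(
  plan=[
    {"x": 0, "y": 0, "z": -3, "rx": 0, "ry": 0, "rz": 0},
    {"x": 0, "y": 0, "z": -4, "rx": 0, "ry": 0, "rz": 0},
    {"x": 0, "y": 0, "z": -4, "rx": 0, "ry": 0, "rz": 0},
    {"x": 0, "y": 0, "z": -2, "rx": 0, "ry": 0, "rz": 0},
    {"x": 0, "y": 0, "z": 0, "rx": 0, "ry": 0, "rz": 0},
  ],
)

```text
time_s: 16.3
tool_pos: [0.5924, 0.0025, 0.1757]
tool_rot: [3.137, -0.001, 1.569]
wrist_force: [0.8, 0.0, -0.2]
gripper_width: 0.0499
grip_force: 0.0
```

Run:
```python
from h import *
c=shot("wrist"); p=np.array(sensors.observe()["tool_pos"]); save("w8",np.hstack([cv2.resize(c["frame"][120:260,260:400],(400,400)),cv2.resize(shot("scene")["frame"][160:230,290:360],(400,400))]))
c=shot("top"); print(p); print(*discs(c),sep="\n"); plan((.626,-.159,.17,np.pi/2))
```

```text
[0.5915518  0.002731   0.17388687]
(0.5352, -0.3528, 0.017, (np.float64(424.0), np.float64(216.0)))
(0.626, -0.1594, 0.0161, (np.float64(357.0), np.float64(186.0)))
(0.7178, -0.1305, 0.0149, (np.float64(347.0), np.float64(155.0)))
at [0.5905 0.0027 0.1721] yaw 1.569 tilt [-3.141 -0.   ]
[{"x":-4.04,"y":0.9,"z":0.05,"rx":0,"ry":0,"rz":-0.03},{"x":-4.04,"y":0.89,"z":0.05,"rx":0,"ry":0,"rz":-0.03},{"x":-4.05,"y":0.89,"z":0.06,"rx":0,"ry":0,"rz":-0.03},{"x":-4.04,"y":0.89,"z":0.05,"rx":0,"ry":0,"rz":-0.03}]
```

View pics/w8.png

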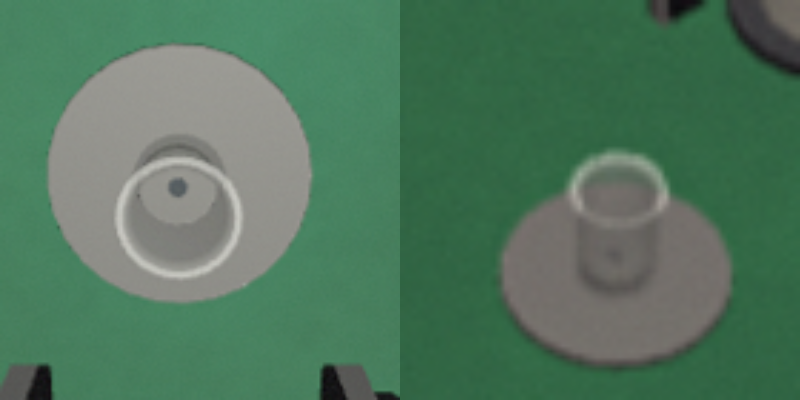

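The first disc lies flat on the tube floor, with its hole centred at about (178,187) in the crop. Next is the disc at (0.626, −0.158).

Call:
servo_tool(
  plan=[
    {"x": -4, "y": 0.9, "z": 0, "rx": 0, "ry": 0, "rz": 0},
    {"x": -4, "y": 0.9, "z": 0, "rx": 0, "ry": 0, "rz": 0},
    {"x": -4, "y": 0.9, "z": 0, "rx": 0, "ry": 0, "rz": 0},
    {"x": -4, "y": 0.8, "z": 0, "rx": 0, "ry": 0, "rz": 0},
    {"x": 0, "y": 0, "z": 3, "rx": 0, "ry": 0, "rz": 0},
    {"x": 0, "y": 0, "z": 4, "rx": 0, "ry": 0, "rz": 0},
    {"x": 0, "y": 0, "z": 3, "rx": 0, "ry": 0, "rz": 0},
    {"x": 0, "y": 0, "z": 0, "rx": 0, "ry": 0, "rz": 0},
  ],
  claw=5.5,
)

```text
time_s: 17.25
tool_pos: [0.6224, -0.157, 0.0679]
tool_rot: [-3.134, -0.001, 1.568]
wrist_force: [-0.2, -0.2, 0.2]
gripper_width: 0.0549
grip_force: 0.0
```

Run:
```python
from h import *
c=shot("wrist"); print(*discs(c),sep="\n"); c=shot("top"); print(*discs(c),sep="\n"); c=shot("scene"); print(*discs(c),sep="\n"); plan((.626,-.158,-.0195,np.pi/2))
```

```text
(0.7696, -0.3459, 0.0208, (np.float64(466.0), np.float64(388.0)))
(0.6268, -0.1564, 0.0171, (np.float64(328.0), np.float64(212.0)))
(0.5352, -0.3528, 0.017, (np.float64(424.0), np.float64(216.0)))
(0.5395, -0.3557, 0.0179, (np.float64(201.0), np.float64(257.0)))
(0.6284, -0.1628, 0.0179, (np.float64(286.0), np.float64(243.0)))
(0.5913, -0.1283, 0.0122, (np.float64(289.0), np.float64(227.0)))
(0.511, -0.1244, 0.0124, (np.float64(273.0), np.float64(207.0)))
at [ 0.6259 -0.1581  0.0736] yaw 1.5683 tilt [3.141e+00 1.000e-03]
[{"x":0,"y":0.01,"z":4.66,"rx":0,"ry":0,"rz":-0.07},{"x":0.01,"y":0,"z":4.65,"rx":0,"ry":0,"rz":-0.07}]
```

Call:
servo_tool(
  plan=[
    {"x": 0.1, "y": 0, "z": 4, "rx": 0, "ry": 0, "rz": 0},
    {"x": 0, "y": 0, "z": 3, "rx": 0, "ry": 0, "rz": 0},
    {"x": 0, "y": 0, "z": 1.5, "rx": 0, "ry": 0, "rz": 0},
    {"x": 0, "y": 0, "z": 0.8, "rx": 0, "ry": 0, "rz": 0},
    {"x": 0, "y": 0, "z": 0, "rx": 0, "ry": 0, "rz": 0},
    {"x": 0, "y": 0, "z": 0, "rx": 0, "ry": 0, "rz": 0},
  ],
)

```text
time_s: 18.0
tool_pos: [0.6265, -0.1569, -0.0188]
tool_rot: [3.14, 0.0, 1.569]
wrist_force: [-0.2, -1.1, 0.2]
gripper_width: 0.0552
grip_force: 0.0
```

Call:
servo_tool(
  plan=[
    {"x": 0, "y": 0, "z": 0, "rx": 0, "ry": 0, "rz": 0},
    {"x": 0, "y": 0, "z": 0, "rx": 0, "ry": 0, "rz": 0},
    {"x": 0, "y": 0, "z": 0, "rx": 0, "ry": 0, "rz": 0},
    {"x": 0, "y": 0, "z": 0, "rx": 0, "ry": 0, "rz": 0},
    {"x": 0, "y": 0, "z": 0, "rx": 0, "ry": 0, "rz": 0},
    {"x": 0, "y": 0, "z": 0, "rx": 0, "ry": 0, "rz": 0},
  ],
  claw=2.0,
)

```text
time_s: 18.6
tool_pos: [0.6262, -0.1567, -0.019]
tool_rot: [3.14, -0.0, 1.569]
wrist_force: [-1.9, 0.4, 9.1]
gripper_width: 0.0287
grip_force: 58.4
```

Run:
```python
from h import *
c=shot("wrist"); s=sensors.observe(); p=np.array(s["tool_pos"]); print(p,s["gripper_width"],s["grip_force"],s["wrist_force"])
print("held",held(c,.011)); c=shot("top"); save("t2",np.vstack([cv2.resize(c["frame"][150:260,390:480],None,fx=3.6,fy=3.6)]))
```

```text
[ 0.62625593 -0.15668087 -0.01894289] 0.028559195608670238 58.42948079109192 [-2.56413427  0.76373434 10.16562033]
held [(array([324.4, 269.2]), np.int32(168), array([ 0.6279, -0.1582,  0.011 ]))]
```

View pics/t2.png

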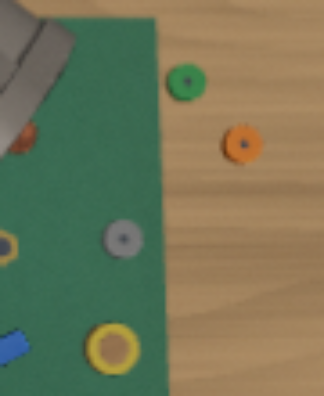

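Call:
servo_tool(
  plan=[
    {"x": 0, "y": 0, "z": -3, "rx": 0, "ry": 0, "rz": 0},
    {"x": 0, "y": 0, "z": -4.8, "rx": 0, "ry": 0, "rz": 0},
    {"x": 0, "y": 0, "z": -4.8, "rx": 0, "ry": 0, "rz": 0},
    {"x": 3.9, "y": -0.8, "z": -1.9, "rx": 0, "ry": 0, "rz": 0},
    {"x": 4, "y": -0.9, "z": 0, "rx": 0, "ry": 0, "rz": 0},
    {"x": 4, "y": -0.9, "z": 0, "rx": 0, "ry": 0, "rz": 0},
    {"x": 4, "y": -0.9, "z": 0, "rx": 0, "ry": 0, "rz": 0},
    {"x": 0, "y": 0, "z": 0, "rx": 0, "ry": 0, "rz": 0},
  ],
)

```text
time_s: 19.5
tool_pos: [0.5902, 0.009, 0.1248]
tool_rot: [-3.141, -0.003, 1.576]
wrist_force: [-1.1, -0.2, 0.0]
gripper_width: 0.0283
grip_force: 59.4
```

Call:
servo_tool(
  plan=[
    {"x": 0, "y": 0, "z": 2, "rx": 0, "ry": 0, "rz": 0},
    {"x": 0, "y": 0, "z": 2.5, "rx": 0, "ry": 0, "rz": 0},
    {"x": 0, "y": 0, "z": 1.5, "rx": 0, "ry": 0, "rz": 0},
    {"x": 0, "y": 0, "z": 0, "rx": 0, "ry": 0, "rz": 0},
    {"x": 0, "y": 0, "z": 0, "rx": 0, "ry": 0, "rz": 0},
  ],
)

```text
time_s: 20.0
tool_pos: [0.5912, 0.002, 0.0654]
tool_rot: [3.141, 0.0, 1.568]
wrist_force: [0.3, -0.0, 0.3]
gripper_width: 0.0283
grip_force: 59.4
```

Run:
```python
from h import *
c=shot("wrist"); s=sensors.observe(); p=np.array(s["tool_pos"]); print(p,s["gripper_width"],s["grip_force"],s["wrist_force"])
print("plate",plate(c),"mouth",mouth(c)); print("held",held(c,p[2]+.03))
```

```text
[0.59145783 0.00206888 0.06571208] 0.028310801346417405 59.4137316942215 [ 0.1078039  -0.17811529  0.23499951]
plate (array([0.5922, 0.0006]), np.float64(0.0553), 384) mouth (array([5.919e-01, 1.000e-04]), np.float64(0.0221), 212)
held [(array([306.3, 241. ]), np.int32(48), array([0.5836, 0.0172, 0.0957])), (array([343.5, 238.5]), np.int32(106), array([0.6027, 0.0185, 0.0957])), (array([324.3, 269.3]), np.int32(172), array([0.5929, 0.0006, 0.0957]))]
```

Aligned within 1 mm. Lowering and releasing, then going to look for the remaining two.

Call:
servo_tool(
  plan=[
    {"x": 0, "y": 0, "z": 1.4, "rx": 0, "ry": 0, "rz": 0},
    {"x": 0, "y": 0, "z": 0.6, "rx": 0, "ry": 0, "rz": 0},
    {"x": 0, "y": 0, "z": 0.3, "rx": 0, "ry": 0, "rz": 0},
    {"x": 0, "y": 0, "z": 0, "rx": 0, "ry": 0, "rz": 0},
    {"x": 0, "y": 0, "z": 0, "rx": 0, "ry": 0, "rz": 0},
  ],
)

```text
time_s: 20.55
tool_pos: [0.591, 0.0024, 0.0419]
tool_rot: [3.142, 0.0, 1.569]
wrist_force: [-0.0, -0.0, -0.2]
gripper_width: 0.0286
grip_force: 59.4
```

Call:
servo_tool(
  plan=[
    {"x": 0, "y": 0, "z": 0, "rx": 0, "ry": 0, "rz": 0},
    {"x": 0, "y": 0, "z": 0, "rx": 0, "ry": 0, "rz": 0},
    {"x": 0, "y": 0, "z": 0, "rx": 0, "ry": 0, "rz": 0},
    {"x": 0, "y": 0, "z": 0, "rx": 0, "ry": 0, "rz": 0},
  ],
  claw=5.0,
)

```text
time_s: 20.95
tool_pos: [0.591, 0.0026, 0.0419]
tool_rot: [3.141, -0.0, 1.569]
wrist_force: [0.3, -0.4, -0.3]
gripper_width: 0.0496
grip_force: 0.0
```

Call:
servo_tool(
  plan=[
    {"x": 0, "y": 0, "z": -3, "rx": 0, "ry": 0, "rz": 0},
    {"x": 0, "y": 0, "z": -4, "rx": 0, "ry": 0, "rz": 0},
    {"x": 0, "y": 0, "z": -4, "rx": 0, "ry": 0, "rz": 0},
    {"x": -3, "y": -0.4, "z": -3, "rx": 0, "ry": 0, "rz": 0},
    {"x": -4.6, "y": -0.7, "z": 0, "rx": 0, "ry": 0, "rz": 0},
    {"x": -4.6, "y": -0.7, "z": 0, "rx": 0, "ry": 0, "rz": 0},
    {"x": -4.6, "y": -0.7, "z": 0, "rx": 0, "ry": 0, "rz": 0},
    {"x": -4.6, "y": -0.7, "z": 0, "rx": 0, "ry": 0, "rz": 0},
  ],
)

```text
time_s: 21.75
tool_pos: [0.558, -0.2129, 0.1821]
tool_rot: [3.141, -0.0, 1.569]
wrist_force: [1.1, 1.4, -0.1]
gripper_width: 0.0497
grip_force: 0.0
```

Call:
servo_tool(
  plan=[
    {"x": -4.6, "y": -0.7, "z": 0, "rx": 0, "ry": 0, "rz": 0},
    {"x": -4.6, "y": -0.7, "z": 0, "rx": 0, "ry": 0, "rz": 0},
    {"x": -4.6, "y": -0.7, "z": 0, "rx": 0, "ry": 0, "rz": 0},
    {"x": 0, "y": 0, "z": 0, "rx": 0, "ry": 0, "rz": 0},
    {"x": 0, "y": 0, "z": 0, "rx": 0, "ry": 0, "rz": 0},
  ],
  claw=5.5,
)

```text
time_s: 22.25
tool_pos: [0.5363, -0.3509, 0.1817]
tool_rot: [-3.141, 0.0, 1.566]
wrist_force: [0.3, 1.0, -0.5]
gripper_width: 0.0549
grip_force: 0.0
```

Run:
```python
from h import *
c=shot("wrist"); save("w9",c["frame"]); print(*discs(c,y0=-.6,y1=.02),sep="\n"); plan((.535,-.352,.18,np.pi/2)); print(sensors.observe()["joint_positions"],sensors.observe()["time_s"])
```

```text
(0.5368, -0.3508, 0.0166, (np.float64(323.0), np.float64(181.0)))
(0.7772, -0.3413, 0.0203, (np.float64(525.0), np.float64(174.0)))
at [ 0.5371 -0.3493  0.1816] yaw 1.5682 tilt [-3.141 -0.   ]
[{"x":-0.27,"y":-0.21,"z":0.16,"rx":0,"ry":0,"rz":-0.15}]
[-0.11562218  0.50902721  0.82363097  1.74662024 -0.41939053  1.0719727
  0.84797128] 22.3
```

View pics/w9.png

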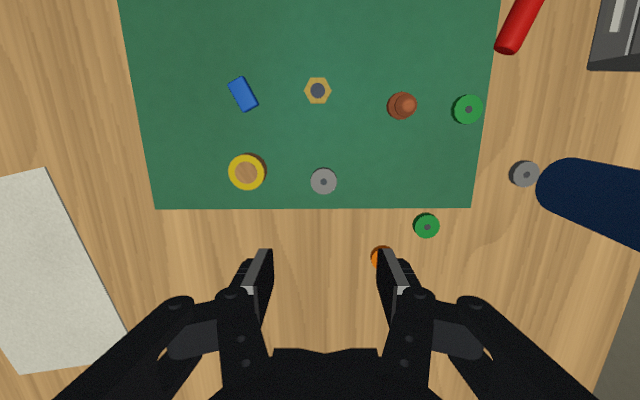

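The wrist view shows grey disc C at (323,181). The other grey one was knocked to (525,174), near the bottle. Taking C first.

Call:
servo_tool(
  plan=[
    {"x": -0.1, "y": -0.1, "z": 4.8, "rx": 0, "ry": 0, "rz": 0},
    {"x": 0, "y": 0, "z": 4.8, "rx": 0, "ry": 0, "rz": 0},
    {"x": 0, "y": 0, "z": 4.7, "rx": 0, "ry": 0, "rz": 0},
    {"x": 0, "y": 0, "z": 3.3, "rx": 0, "ry": 0, "rz": 0},
    {"x": 0, "y": 0, "z": 1.6, "rx": 0, "ry": 0, "rz": 0},
    {"x": 0, "y": 0, "z": 0.9, "rx": 0, "ry": 0, "rz": 0},
    {"x": 0, "y": 0, "z": 0, "rx": 0, "ry": 0, "rz": 0},
    {"x": 0, "y": 0, "z": 0, "rx": 0, "ry": 0, "rz": 0},
  ],
)

```text
time_s: 23.1
tool_pos: [0.5372, -0.3507, -0.0177]
tool_rot: [3.14, 0.001, 1.569]
wrist_force: [-0.2, 0.1, 0.6]
gripper_width: 0.0554
grip_force: 0.0
```

Call:
servo_tool(
  plan=[
    {"x": 0, "y": 0, "z": 0, "rx": 0, "ry": 0, "rz": 0},
    {"x": 0, "y": 0, "z": 0, "rx": 0, "ry": 0, "rz": 0},
    {"x": 0, "y": 0, "z": 0, "rx": 0, "ry": 0, "rz": 0},
    {"x": 0, "y": 0, "z": 0, "rx": 0, "ry": 0, "rz": 0},
    {"x": 0, "y": 0, "z": 0, "rx": 0, "ry": 0, "rz": 0},
    {"x": 0, "y": 0, "z": 0, "rx": 0, "ry": 0, "rz": 0},
  ],
  claw=2.0,
)

```text
time_s: 23.7
tool_pos: [0.537, -0.3507, -0.0177]
tool_rot: [3.14, 0.0, 1.569]
wrist_force: [-1.4, 1.6, 11.1]
gripper_width: 0.0283
grip_force: 58.4
```

Run:
```python
from h import *
c=shot("wrist"); s=sensors.observe(); p=np.array(s["tool_pos"]); print(p,s["gripper_width"],s["grip_force"],s["wrist_force"])
h=held(c,.011); print("held",h)
for a in h: print("TCP target over tube", np.array([.5922,.0007])-(a[2][:2]-p[:2]))
c=shot("top"); P=cloud(c); m=(abs(P[...,0]-.80)<.12)&(abs(P[...,1]+.37)<.09)&(P[...,2]>.03); Q=P[m]
for lo in np.arange(.03,.3,.03):
    q=Q[(Q[:,2]>lo)&(Q[:,2]<lo+.03)]; print(round(lo,2),len(q),np.round([q.min(0),q.max(0)],3).tolist() if len(q) else '')
```

```text
[ 0.53694569 -0.35073105 -0.01773762] 0.028570134108532094 58.39145064353943 [-0.79915061  1.55068972 10.24062736]
held [(array([345.2, 246.6]), np.int32(51), array([ 0.5496, -0.3396,  0.011 ])), (array([324.3, 268.1]), np.int32(161), array([ 0.5385, -0.3523,  0.011 ]))]
TCP target over tube [ 0.57954569 -0.01043105]
TCP target over tube [0.59064569 0.00226895]
0.03 90 [[0.795, -0.376, 0.031], [0.853, -0.324, 0.06]]
0.06 101 [[0.796, -0.383, 0.06], [0.85, -0.324, 0.09]]
0.09 110 [[0.796, -0.38, 0.09], [0.853, -0.324, 0.12]]
0.12 257 [[0.796, -0.393, 0.12], [0.863, -0.325, 0.15]]
0.15 202 [[0.805, -0.384, 0.15], [0.855, -0.336, 0.179]]
0.18 46 [[0.817, -0.366, 0.18], [0.84, -0.345, 0.21]]
0.21 127 [[0.815, -0.374, 0.21], [0.846, -0.345, 0.224]]
0.24 0 
0.27 0 
0.3 0
```

Call:
servo_tool(
  plan=[
    {"x": 0, "y": 0, "z": -3, "rx": 0, "ry": 0, "rz": 0},
    {"x": 0, "y": 0, "z": -4.8, "rx": 0, "ry": 0, "rz": 0},
    {"x": 0, "y": 0, "z": -4.7, "rx": 0, "ry": 0, "rz": 0},
    {"x": 4.4, "y": 0.6, "z": -1.5, "rx": 0, "ry": 0, "rz": 0},
    {"x": 4.4, "y": 0.7, "z": 0, "rx": 0, "ry": 0, "rz": 0},
    {"x": 4.4, "y": 0.7, "z": 0, "rx": 0, "ry": 0, "rz": 0},
    {"x": 4.4, "y": 0.7, "z": 0, "rx": 0, "ry": 0, "rz": 0},
    {"x": 4.4, "y": 0.7, "z": 0, "rx": 0, "ry": 0, "rz": 0},
  ],
)

```text
time_s: 24.6
tool_pos: [0.5709, -0.1286, 0.1216]
tool_rot: [3.14, -0.0, 1.569]
wrist_force: [0.0, 0.1, 0.6]
gripper_width: 0.0282
grip_force: 59.2
```

Call:
servo_tool(
  plan=[
    {"x": 4.4, "y": 0.7, "z": 0, "rx": 0, "ry": 0, "rz": 0},
    {"x": 4.4, "y": 0.7, "z": 0, "rx": 0, "ry": 0, "rz": 0},
    {"x": 4.5, "y": 0.6, "z": 0, "rx": 0, "ry": 0, "rz": 0},
    {"x": 0, "y": 0, "z": 2, "rx": 0, "ry": 0, "rz": 0},
    {"x": 0, "y": 0, "z": 2.5, "rx": 0, "ry": 0, "rz": 0},
    {"x": 0, "y": 0, "z": 1, "rx": 0, "ry": 0, "rz": 0},
    {"x": 0, "y": 0, "z": 0, "rx": 0, "ry": 0, "rz": 0},
    {"x": 0, "y": 0, "z": 0, "rx": 0, "ry": 0, "rz": 0},
  ],
)

```text
time_s: 25.4
tool_pos: [0.5913, 0.0019, 0.0667]
tool_rot: [3.141, 0.0, 1.568]
wrist_force: [0.4, 0.7, 0.2]
gripper_width: 0.0284
grip_force: 59.2
```

Run:
```python
from h import *
c=shot("wrist"); s=sensors.observe(); p=np.array(s["tool_pos"]); print(p,s["gripper_width"],s["grip_force"],s["wrist_force"])
print("plate",plate(c),"mouth",mouth(c)); print("held",held(c,p[2]+.029))
```

```text
[0.59154617 0.00195529 0.06691855] 0.028222019446832333 59.24486696720123 [ 0.02897998  0.08919794 -0.01583411]
plate (array([0.5922, 0.001 ]), np.float64(0.0551), 368) mouth (array([5.918e-01, 3.000e-04]), np.float64(0.0221), 206)
held [(array([304.9, 241.4]), np.int32(42), array([0.5829, 0.0164, 0.0959])), (array([345.9, 241.2]), np.int32(101), array([0.6042, 0.0164, 0.0959])), (array([324.3, 268.1]), np.int32(169), array([0.5929, 0.0006, 0.0959]))]
```

Call:
servo_tool(
  plan=[
    {"x": 0, "y": 0, "z": 1.4, "rx": 0, "ry": 0, "rz": 0},
    {"x": 0, "y": 0, "z": 0.6, "rx": 0, "ry": 0, "rz": 0},
    {"x": 0, "y": 0, "z": 0.3, "rx": 0, "ry": 0, "rz": 0},
    {"x": 0, "y": 0, "z": 0, "rx": 0, "ry": 0, "rz": 0},
    {"x": 0, "y": 0, "z": 0, "rx": 0, "ry": 0, "rz": 0},
  ],
)

```text
time_s: 25.95
tool_pos: [0.591, 0.0024, 0.0429]
tool_rot: [3.142, 0.0, 1.569]
wrist_force: [0.1, -0.8, -0.2]
gripper_width: 0.0287
grip_force: 59.2
```

Call:
servo_tool(
  plan=[
    {"x": 0, "y": 0, "z": 0, "rx": 0, "ry": 0, "rz": 0},
    {"x": 0, "y": 0, "z": 0, "rx": 0, "ry": 0, "rz": 0},
    {"x": 0, "y": 0, "z": 0, "rx": 0, "ry": 0, "rz": 0},
    {"x": 0, "y": 0, "z": 0, "rx": 0, "ry": 0, "rz": 0},
  ],
  claw=5.0,
)

```text
time_s: 26.35
tool_pos: [0.591, 0.0026, 0.0429]
tool_rot: [3.141, -0.0, 1.569]
wrist_force: [0.3, -0.8, 0.3]
gripper_width: 0.0501
grip_force: 0.0
```

Call:
servo_tool(
  plan=[
    {"x": 0, "y": 0, "z": -3, "rx": 0, "ry": 0, "rz": 0},
    {"x": 0, "y": 0, "z": -4.5, "rx": 0, "ry": 0, "rz": 0},
    {"x": 0, "y": 0, "z": -4.5, "rx": 0, "ry": 0, "rz": 0},
    {"x": 0, "y": 0, "z": -4, "rx": 0, "ry": 0, "rz": 0},
    {"x": 0, "y": 0, "z": 0, "rx": 0, "ry": 0, "rz": 0},
  ],
  claw=5.5,
)

```text
time_s: 26.85
tool_pos: [0.5933, 0.0021, 0.2078]
tool_rot: [3.135, -0.002, 1.568]
wrist_force: [0.0, -0.4, 0.4]
gripper_width: 0.0551
grip_force: 0.0
```

```bash
cat >> h.py <<'E'
def plan6(*wps):
    """wps (pos, Rotation)"""
    s=sensors.observe(); p,R=pose(s); rows=[]
    print("at",np.round(p,4),np.round(s["tool_rot"],3))
    for q,G in wps:
        q=np.array(q); d=(R.inv()*G).as_rotvec(degrees=True)
        n=max(1,int(np.ceil(np.linalg.norm(q-p)/.045)),int(np.ceil(abs(d).max()/8)))
        for i in range(n):
            t=p+(q-p)/(n-i); sh=np.round(R.inv().apply(t-p)*100,1); rv=np.round((R.inv()*G).as_rotvec(degrees=True)/(n-i),1)
            rows.append(np.r_[sh,rv]); p=p+R.apply(sh/100); R=R*Ro.from_rotvec(rv,degrees=True)
    for i in range(0,len(rows),8): print("["+",".join("{"+",".join(f'"{k}":{v:g}' for k,v in zip(("x","y","z","rx","ry","rz"),r))+"}" for r in rows[i:i+8])+"]")
def tilt(yaw,th): return Ro.from_euler('xyz',[np.pi,0,yaw])*Ro.from_euler('y',-th)
E
python3 - <<'E'
from h import *
c=shot("wrist"); save("w10",cv2.resize(c["frame"][120:260,260:400],(400,400)))
c=shot("top"); print(discs(c,y0=-.6,x1=.85)); s=shot("scene"); print(discs(s,y0=-.6,x1=.85))
R=tilt(2.79,np.radians(25)); u=R.apply([0,0,1]); print(u)
D=np.array([.772,-.341,.02]); plan6((D-u*.15,R)); print(sensors.observe()["joint_positions"])
E
```

```text
[]
[]
[ 0.39676476 -0.14554697 -0.90630779]
at [0.5907 0.0029 0.2026] [-3.141 -0.     1.569]
[{"x":-3.6,"y":1.4,"z":0.5,"rx":-1.7,"ry":-2.4,"rz":-7.6},{"x":-3.7,"y":0.9,"z":0.7,"rx":-1.7,"ry":-2.4,"rz":-7.6},{"x":-3.7,"y":0.3,"z":0.9,"rx":-1.7,"ry":-2.4,"rz":-7.7},{"x":-3.7,"y":-0.2,"z":1,"rx":-1.7,"ry":-2.4,"rz":-7.6},{"x":-3.6,"y":-0.7,"z":1.2,"rx":-1.7,"ry":-2.4,"rz":-7.7},{"x":-3.4,"y":-1.2,"z":1.3,"rx":-1.7,"ry":-2.4,"rz":-7.7},{"x":-3.2,"y":-1.7,"z":1.4,"rx":-1.7,"ry":-2.5,"rz":-7.6},{"x":-2.9,"y":-2.2,"z":1.5,"rx":-1.6,"ry":-2.4,"rz":-7.7}]
[{"x":-2.4,"y":-2.6,"z":1.4,"rx":-1.7,"ry":-2.5,"rz":-7.6}]
[-0.79757698  0.40451388  0.89237522  1.84218801 -0.35826968  1.06536695
  0.23109992]
```

Call:
servo_tool(
  plan=[
    {"x": -3.6, "y": 1.4, "z": 0.5, "rx": -1.7, "ry": -2.4, "rz": -7.6},
    {"x": -3.7, "y": 0.9, "z": 0.7, "rx": -1.7, "ry": -2.4, "rz": -7.6},
    {"x": -3.7, "y": 0.3, "z": 0.9, "rx": -1.7, "ry": -2.4, "rz": -7.7},
    {"x": -3.7, "y": -0.2, "z": 1, "rx": -1.7, "ry": -2.4, "rz": -7.6},
    {"x": -3.6, "y": -0.7, "z": 1.2, "rx": -1.7, "ry": -2.4, "rz": -7.7},
    {"x": -3.4, "y": -1.2, "z": 1.3, "rx": -1.7, "ry": -2.4, "rz": -7.7},
    {"x": -3.2, "y": -1.7, "z": 1.4, "rx": -1.7, "ry": -2.5, "rz": -7.6},
    {"x": -2.9, "y": -2.2, "z": 1.5, "rx": -1.6, "ry": -2.4, "rz": -7.7},
  ],
)

```text
time_s: 27.8
tool_pos: [0.6991, -0.2838, 0.1591]
tool_rot: [3.115, 0.39, 2.649]
wrist_force: [0.6, 0.1, -0.5]
gripper_width: 0.0552
grip_force: 0.0
```

Call:
servo_tool(
  plan=[
    {"x": -2.4, "y": -2.6, "z": 1.4, "rx": -1.7, "ry": -2.5, "rz": -7.6},
    {"x": 0, "y": 0, "z": 0, "rx": 0, "ry": 0, "rz": 0},
    {"x": 0, "y": 0, "z": 0, "rx": 0, "ry": 0, "rz": 0},
    {"x": 0, "y": 0, "z": 0, "rx": 0, "ry": 0, "rz": 0},
  ],
)

```text
time_s: 28.2
tool_pos: [0.7098, -0.3132, 0.1558]
tool_rot: [3.136, 0.428, 2.767]
wrist_force: [0.4, 0.6, 0.1]
gripper_width: 0.0548
grip_force: 0.0
```

Run:
```python
from h import *
c=shot("wrist"); a=c["frame"].copy(); w10=cv2.imread("pics/w10.png"); a[:120,:120]=cv2.resize(w10[40:360,40:360],(120,120)); save("w11",a); print(*discs(c,y0=-.6,x1=.9,y1=-.25),sep="\n"); s=sensors.observe(); print(s["tool_pos"],s["tool_rot"],s["joint_positions"])
P=cloud(c); m=(P[...,2]>.03)&(P[...,2]<.10)&(P[...,0]>.76)&(abs(P[...,1]+.36)<.06); Q=P[m]; print(len(Q),np.nanmin(Q,0),np.nanmax(Q,0))
```

```text
(0.7776, -0.3442, 0.0217, (np.float64(320.0), np.float64(186.0)))
[ 0.71031839 -0.31242404  0.15618801] [3.13569468 0.42825565 2.76860033] [ 0.02106826  0.45520697  0.39925253  1.81622268 -0.35669112  0.49378021
  1.82520356]
2835 [ 0.79556276 -0.3902826   0.03006746] [ 1.58032773 -0.30051534  0.09996774]
```

View pics/w11.png

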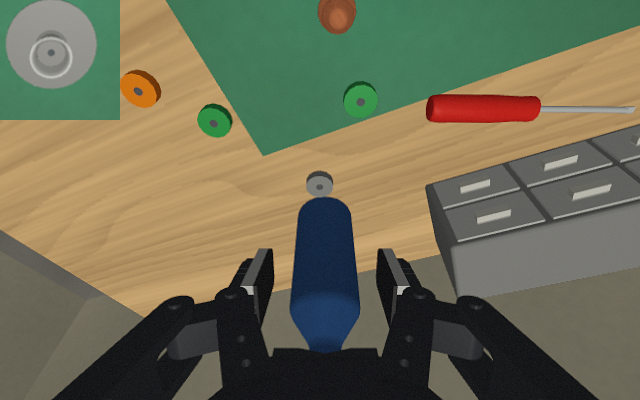

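The bottle leaves about 10 mm clearance for the tilted gripper. The grey disc is at (320,185), and the tube inset shows the column looking flat.

Run:
```python
from h import *
c=shot("wrist"); g=cv2.cvtColor(c["frame"],cv2.COLOR_BGR2GRAY)[165:205,300:340]; 
h=atz(c,[(319.5,186.5)],.011)[0]; print("hole",h, g[20:24,10:30].tolist())
R=tilt(2.77,np.radians(24.5)); u=R.apply([0,0,1]); D=np.array([h[0]-.002,h[1],.008])
plan6((D+u*(.0265-.05),R),(D+u*.0265,R))
```

```text
hole [ 0.77938228 -0.34282876  0.011     ] [[124, 124, 123, 124, 126, 113, 92, 81, 80, 80, 79, 103, 123, 125, 125, 125, 125, 124, 126, 125], [126, 124, 123, 124, 127, 102, 83, 80, 81, 82, 77, 79, 119, 126, 126, 123, 125, 124, 124, 123], [124, 124, 126, 125, 125, 105, 84, 82, 81, 79, 76, 83, 118, 125, 124, 125, 125, 125, 125, 124], [125, 124, 125, 124, 125, 123, 95, 79, 78, 79, 75, 101, 121, 126, 126, 124, 126, 124, 125, 124]]
at [ 0.7106 -0.3121  0.1565] [3.136 0.429 2.769]
[{"x":-0.1,"y":-0.1,"z":3.6,"rx":0.1,"ry":0,"rz":-0},{"x":-0.1,"y":-0.1,"z":3.5,"rx":0.1,"ry":0,"rz":-0},{"x":-0.1,"y":-0.1,"z":3.6,"rx":0.1,"ry":0,"rz":-0},{"x":-0.2,"y":-0.2,"z":3.5,"rx":0,"ry":0.1,"rz":-0},{"x":0,"y":0,"z":2.5,"rx":0,"ry":-0,"rz":-0},{"x":0,"y":0,"z":2.5,"rx":0,"ry":-0,"rz":-0}]
```

Call:
servo_tool(
  plan=[
    {"x": 0, "y": -0.1, "z": 3.6, "rx": 0, "ry": 0, "rz": 0},
    {"x": 0, "y": -0.1, "z": 3.6, "rx": 0, "ry": 0, "rz": 0},
    {"x": -0.1, "y": -0.1, "z": 3.6, "rx": 0, "ry": 0, "rz": 0},
    {"x": -0.1, "y": -0.1, "z": 3.0, "rx": 0, "ry": 0, "rz": 0},
    {"x": 0, "y": 0, "z": 2, "rx": 0, "ry": 0, "rz": 0},
    {"x": 0, "y": 0, "z": 1.5, "rx": 0, "ry": 0, "rz": 0},
    {"x": 0, "y": 0, "z": 0.8, "rx": 0, "ry": 0, "rz": 0},
    {"x": 0, "y": 0, "z": 0, "rx": 0, "ry": 0, "rz": 0},
  ],
)

```text
time_s: 29.1
tool_pos: [0.7811, -0.3442, -0.0074]
tool_rot: [3.136, 0.429, 2.769]
wrist_force: [0.3, -1.2, 0.0]
gripper_width: 0.055
grip_force: 0.0
```

Run:
```python
from h import *
c=shot("wrist"); s=sensors.observe(); print(s["tool_pos"],s["tool_rot"],s["wrist_force"])
save("w12",c["frame"][150:350,200:440])
P=cloud(c); print([np.round(P[v,275],3).tolist() for v in range(245,265,4)])
```

```text
[ 0.78117188 -0.34462099 -0.00636854] [3.13623383 0.42977199 2.7683159 ] [-1.00523234  0.17120643  0.58261223]
[[0.767, -0.368, 0.002], [0.77, -0.37, 0.001], [0.774, -0.372, 0.002], [0.777, -0.374, 0.001], [0.781, -0.376, 0.001]]
```

View pics/w12.png

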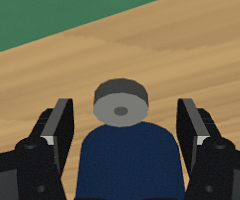

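Call:
servo_tool(
  plan=[
    {"x": 0, "y": 0, "z": 0.6, "rx": 0, "ry": 0, "rz": 0},
    {"x": 0, "y": 0, "z": 0.4, "rx": 0, "ry": 0, "rz": 0},
    {"x": 0, "y": 0, "z": 0, "rx": 0, "ry": 0, "rz": 0},
  ],
)

```text
time_s: 29.45
tool_pos: [0.7849, -0.3466, -0.0158]
tool_rot: [3.136, 0.43, 2.768]
wrist_force: [-0.2, 0.5, -0.9]
gripper_width: 0.0548
grip_force: 0.0
```

Call:
servo_tool(
  plan=[
    {"x": 0, "y": 0, "z": 0, "rx": 0, "ry": 0, "rz": 0},
    {"x": 0, "y": 0, "z": 0, "rx": 0, "ry": 0, "rz": 0},
    {"x": 0, "y": 0, "z": 0, "rx": 0, "ry": 0, "rz": 0},
    {"x": 0, "y": 0, "z": 0, "rx": 0, "ry": 0, "rz": 0},
    {"x": 0, "y": 0, "z": 0, "rx": 0, "ry": 0, "rz": 0},
    {"x": 0, "y": 0, "z": 0, "rx": 0, "ry": 0, "rz": 0},
  ],
  claw=2.0,
)

```text
time_s: 30.05
tool_pos: [0.7852, -0.3469, -0.015]
tool_rot: [3.136, 0.431, 2.768]
wrist_force: [-2.0, 0.1, 4.7]
gripper_width: 0.0277
grip_force: 59.0
```

Run:
```python
from h import *
s=sensors.observe(); p,R=pose(s); print(p,s["tool_rot"],s["wrist_force"],s["gripper_width"],s["grip_force"])
plan6((p+[0,0,.004],R),(p+[-.10,.035,.004],R),(p+[-.10,.035,.001],R))
```

```text
[ 0.78516501 -0.34685889 -0.01504992] [3.13613065 0.43067735 2.76750943] [-2.00248899  0.11883268  4.70506984] 0.02773063811996099 58.95329475402832
at [ 0.7852 -0.3469 -0.015 ] [3.136 0.431 2.768]
[{"x":-0.2,"y":0,"z":-0.4,"rx":0,"ry":0,"rz":0},{"x":3.2,"y":-0.1,"z":-1.5,"rx":0,"ry":0,"rz":0},{"x":3.2,"y":-0.1,"z":-1.4,"rx":0,"ry":0,"rz":0},{"x":3.3,"y":-0.2,"z":-1.5,"rx":0,"ry":0,"rz":0},{"x":0.1,"y":0,"z":0.3,"rx":0,"ry":0,"rz":0}]
```

Run:
```python
from h import *
s=sensors.observe(); p,R=pose(s); u=R.apply([0,0,1]); a=p-u*.1
plan6((a,R),((.535,-.15,a[2]),R),((.535,-.15,.0),R),((.535,-.15,-.0138),R))
```

```text
at [ 0.7852 -0.3469 -0.015 ] [3.136 0.431 2.768]
[{"x":0,"y":0,"z":-3.3,"rx":0,"ry":0,"rz":0},{"x":-0,"y":0,"z":-3.3,"rx":0,"ry":0,"rz":0},{"x":0,"y":0,"z":-3.4,"rx":0,"ry":0,"rz":0},{"x":3.4,"y":1.3,"z":-1.6,"rx":0,"ry":0,"rz":0},{"x":3.4,"y":1.3,"z":-1.6,"rx":0,"ry":0,"rz":0},{"x":3.4,"y":1.3,"z":-1.5,"rx":0,"ry":0,"rz":0},{"x":3.4,"y":1.3,"z":-1.6,"rx":0,"ry":0,"rz":0},{"x":3.4,"y":1.4,"z":-1.5,"rx":0,"ry":0,"rz":0}]
[{"x":3.5,"y":1.3,"z":-1.6,"rx":0,"ry":0,"rz":0},{"x":3.4,"y":1.4,"z":-1.5,"rx":0,"ry":0,"rz":0},{"x":1.6,"y":-0,"z":3.4,"rx":0,"ry":0,"rz":0},{"x":1.6,"y":-0,"z":3.5,"rx":0,"ry":0,"rz":0},{"x":0.5,"y":-0,"z":1.2,"rx":0,"ry":0,"rz":0}]
```

Call:
servo_tool(
  plan=[
    {"x": 0, "y": 0, "z": -3.3, "rx": 0, "ry": 0, "rz": 0},
    {"x": 0, "y": 0, "z": -3.3, "rx": 0, "ry": 0, "rz": 0},
    {"x": 0, "y": 0, "z": -3.4, "rx": 0, "ry": 0, "rz": 0},
    {"x": 3.4, "y": 1.3, "z": -1.6, "rx": 0, "ry": 0, "rz": 0},
    {"x": 3.4, "y": 1.3, "z": -1.6, "rx": 0, "ry": 0, "rz": 0},
    {"x": 3.4, "y": 1.3, "z": -1.5, "rx": 0, "ry": 0, "rz": 0},
    {"x": 3.4, "y": 1.3, "z": -1.6, "rx": 0, "ry": 0, "rz": 0},
    {"x": 3.4, "y": 1.4, "z": -1.5, "rx": 0, "ry": 0, "rz": 0},
  ],
)

```text
time_s: 30.85
tool_pos: [0.5941, -0.2017, 0.0757]
tool_rot: [3.135, 0.43, 2.767]
wrist_force: [1.9, 1.0, -1.0]
gripper_width: 0.028
grip_force: 59.1
```

Call:
servo_tool(
  plan=[
    {"x": 3.5, "y": 1.3, "z": -1.6, "rx": 0, "ry": 0, "rz": 0},
    {"x": 3.4, "y": 1.4, "z": -1.5, "rx": 0, "ry": 0, "rz": 0},
    {"x": 1.6, "y": 0, "z": 3.4, "rx": 0, "ry": 0, "rz": 0},
    {"x": 1.2, "y": 0, "z": 2.6, "rx": 0, "ry": 0, "rz": 0},
    {"x": 0.4, "y": 0, "z": 0.9, "rx": 0, "ry": 0, "rz": 0},
    {"x": 0, "y": 0, "z": 0, "rx": 0, "ry": 0, "rz": 0},
    {"x": 0, "y": 0, "z": 0, "rx": 0, "ry": 0, "rz": 0},
  ],
)

```text
time_s: 31.55
tool_pos: [0.5525, -0.1616, 0.0367]
tool_rot: [3.137, 0.396, 2.767]
wrist_force: [0.7, -0.6, 0.0]
gripper_width: 0.0278
grip_force: 59.2
```

Run:
```python
from h import *
s=sensors.observe(); p,R=pose(s); print(p,s["wrist_force"],s["gripper_width"],s["grip_force"],s["joint_positions"])
plan6((p*[1,1,0]+[0,0,-.0135],R))
```

```text
[ 0.55251738 -0.16161432  0.03669809] [ 0.69534467 -0.58922737  0.00128699] 0.027764995133376155 59.18447971343994 [-0.38694953  0.42110051  0.59555416  2.30859409 -1.02048486  0.16272294
  2.30541563]
at [ 0.5525 -0.1616  0.0367] [3.137 0.396 2.767]
[{"x":1,"y":-0,"z":2.3,"rx":0,"ry":0,"rz":0},{"x":0.9,"y":-0,"z":2.3,"rx":0,"ry":0,"rz":0}]
```

Run:
```python
from h import *
R=tilt(2.768,.43); plan6(((.62,-.17,.037),R),((.62,-.17,-.004),R),((.62,-.17,-.0135),R))
```

```text
at [ 0.5525 -0.1616  0.0367] [3.137 0.396 2.767]
[{"x":-3,"y":0.8,"z":1.3,"rx":0.1,"ry":-1,"rz":-0},{"x":-3.1,"y":0.9,"z":1.3,"rx":0.1,"ry":-0.9,"rz":-0.1},{"x":1.7,"y":-0,"z":3.7,"rx":0,"ry":-0,"rz":0},{"x":0.4,"y":-0,"z":0.9,"rx":0,"ry":-0,"rz":0}]
```

Call:
servo_tool(
  plan=[
    {"x": -3, "y": 0.8, "z": 1.3, "rx": 0, "ry": -1, "rz": 0},
    {"x": -3.1, "y": 0.9, "z": 1.3, "rx": 0, "ry": -0.9, "rz": 0},
    {"x": 0, "y": 0, "z": 0, "rx": 0, "ry": 0, "rz": 0},
    {"x": 0, "y": 0, "z": 0, "rx": 0, "ry": 0, "rz": 0},
  ],
)

```text
time_s: 31.95
tool_pos: [0.6207, -0.1699, 0.0371]
tool_rot: [3.137, 0.43, 2.767]
wrist_force: [-0.5, -0.3, -0.8]
gripper_width: 0.0281
grip_force: 59.2
```

Run:
```python
from h import *
s=sensors.observe(); print(s["joint_positions"],s["gripper_width"])
R=tilt(2.768,.43); plan6(((.62,-.17,.000),R),((.62,-.17,-.0135),R))
```

```text
[-0.36097568  0.50110541  0.57753335  2.18791536 -1.01836013  0.18452795
  2.27586883] 0.02813680892629532
at [ 0.6207 -0.1699  0.0371] [3.137 0.43  2.767]
[{"x":1.6,"y":-0,"z":3.3,"rx":0.2,"ry":-0,"rz":-0},{"x":0.6,"y":-0,"z":1.3,"rx":0,"ry":-0,"rz":-0}]
```

Call:
servo_tool(
  plan=[
    {"x": 1.0, "y": 0, "z": 2.2, "rx": 0, "ry": 0, "rz": 0},
    {"x": 0.7, "y": 0, "z": 1.4, "rx": 0, "ry": 0, "rz": 0},
    {"x": 0.3, "y": 0, "z": 0.7, "rx": 0, "ry": 0, "rz": 0},
    {"x": 0.2, "y": 0, "z": 0.3, "rx": 0, "ry": 0, "rz": 0},
    {"x": 0, "y": 0, "z": 0, "rx": 0, "ry": 0, "rz": 0},
    {"x": 0, "y": 0, "z": 0, "rx": 0, "ry": 0, "rz": 0},
  ],
)

```text
time_s: 32.55
tool_pos: [0.6265, -0.1701, 0.0013]
tool_rot: [-3.14, 0.397, 2.769]
wrist_force: [0.1, -0.7, -0.6]
gripper_width: 0.028
grip_force: 59.2
```

Run:
```python
from h import *
s=sensors.observe(); print(s["joint_positions"],s["gripper_width"],s["wrist_force"],s["tool_pos"],s["tool_rot"])
```

```text
[-0.27711872  0.56302879  0.4794587   2.1564791  -1.0204894   0.1626842
  2.27378456] 0.028022316450101538 [ 0.08715493 -0.73241732 -0.59954241] [ 0.62647222 -0.17011515  0.00133332] [-3.13986584  0.39703656  2.76916187]
```

Run:
```python
from h import *
R=tilt(2.768,.43); plan6(((.69,-.18,.008),R),((.69,-.18,-.004),R),((.69,-.18,-.0138),R))
```

```text
at [ 0.6265 -0.1701  0.0013] [-3.14   0.397  2.769]
[{"x":-3,"y":0.7,"z":0.9,"rx":-0,"ry":-0.9,"rz":0},{"x":-3,"y":0.7,"z":1,"rx":-0.1,"ry":-1,"rz":0.1},{"x":0.5,"y":-0,"z":1,"rx":0,"ry":0,"rz":-0},{"x":0.4,"y":-0,"z":0.9,"rx":0,"ry":0,"rz":-0}]
```

Call:
servo_tool(
  plan=[
    {"x": -3, "y": 0.7, "z": 0.9, "rx": 0, "ry": -0.9, "rz": 0},
    {"x": -3, "y": 0.7, "z": 1, "rx": 0, "ry": -1, "rz": 0},
    {"x": 0, "y": 0, "z": 0, "rx": 0, "ry": 0, "rz": 0},
    {"x": 0.5, "y": 0, "z": 1, "rx": 0, "ry": 0, "rz": 0},
    {"x": 0.3, "y": 0, "z": 0.6, "rx": 0, "ry": 0, "rz": 0},
    {"x": 0, "y": 0, "z": 0, "rx": 0, "ry": 0, "rz": 0},
    {"x": 0, "y": 0, "z": 0, "rx": 0, "ry": 0, "rz": 0},
  ],
)

```text
time_s: 33.25
tool_pos: [0.6892, -0.1799, -0.0105]
tool_rot: [-3.14, 0.43, 2.769]
wrist_force: [-0.2, -0.1, -0.5]
gripper_width: 0.0277
grip_force: 59.3
```

Run:
```python
from h import *
s=sensors.observe(); print(s["joint_positions"],s["gripper_width"],s["wrist_force"],s["tool_pos"],s["tool_rot"])
```

```text
[-0.24136824  0.64507814  0.44988694  2.04052681 -1.02074805  0.16273066
  2.25368266] 0.02772288894010284 [-0.22745525 -0.112721   -0.49653342] [ 0.68921963 -0.17993736 -0.01048935] [-3.13992721  0.42986455  2.76857519]
```

Call:
servo_tool(
  plan=[
    {"x": 0.15, "y": 0, "z": 0.3, "rx": 0, "ry": 0, "rz": 0},
    {"x": 0, "y": 0, "z": 0, "rx": 0, "ry": 0, "rz": 0},
  ],
)

```text
time_s: 33.45
tool_pos: [0.69, -0.1796, -0.013]
tool_rot: [-3.139, 0.428, 2.769]
wrist_force: [-0.5, 0.2, 0.1]
gripper_width: 0.0279
grip_force: 59.3
```

Call:
servo_tool(
  plan=[
    {"x": 0, "y": 0, "z": 0, "rx": 0, "ry": 0, "rz": 0},
    {"x": 0, "y": 0, "z": 0, "rx": 0, "ry": 0, "rz": 0},
    {"x": 0, "y": 0, "z": 0, "rx": 0, "ry": 0, "rz": 0},
    {"x": 0, "y": 0, "z": 0, "rx": 0, "ry": 0, "rz": 0},
  ],
  claw=5.5,
)

```text
time_s: 33.85
tool_pos: [0.6899, -0.1796, -0.0131]
tool_rot: [-3.14, 0.427, 2.769]
wrist_force: [0.3, 0.3, 0.4]
gripper_width: 0.0551
grip_force: 0.0
```

Call:
servo_tool(
  plan=[
    {"x": -0.5, "y": 0, "z": -2.5, "rx": 0, "ry": 0, "rz": 0},
    {"x": -1, "y": 0, "z": -3.5, "rx": 0, "ry": 3, "rz": 0},
    {"x": -1, "y": 0, "z": -3.5, "rx": 0, "ry": 6, "rz": 4},
    {"x": 0, "y": 0, "z": -4, "rx": 0, "ry": 7, "rz": 4},
    {"x": 0, "y": 0, "z": -3, "rx": 0, "ry": 6, "rz": 4},
    {"x": 0, "y": 0, "z": 0, "rx": 0, "ry": 0, "rz": 0},
    {"x": 0, "y": 0, "z": 0, "rx": 0, "ry": 0, "rz": 0},
  ],
)

```text
time_s: 34.55
tool_pos: [0.6655, -0.1691, 0.1316]
tool_rot: [3.093, 0.085, 2.587]
wrist_force: [0.1, 0.5, -0.9]
gripper_width: 0.0551
grip_force: 0.0
```

Run:
```python
from h import *
c=shot("wrist"); print(*discs(c,y0=-.6,x1=.9,y1=-.1),sep="\n"); t=shot("top"); print(*discs(t,y0=-.6,x1=.9,y1=-.1),sep="\n")
print(sensors.observe()["joint_positions"])
plan6(((.682,-.177,.15),tilt(np.pi/2,0)))
```

```text
(0.6822, -0.1749, 0.0175, (np.float64(321.0), np.float64(195.0)))

[-0.50474166  0.67479791  0.98538897  1.77155846 -0.71574507  0.9810968
  1.77329608]
at [ 0.6643 -0.1684  0.1304] [3.093 0.083 2.587]
[{"x":-0.3,"y":0,"z":-0.2,"rx":0.6,"ry":0.4,"rz":7.3},{"x":-0.2,"y":0.1,"z":-0.2,"rx":0.6,"ry":0.4,"rz":7.3},{"x":-0.2,"y":0.1,"z":-0.2,"rx":0.6,"ry":0.4,"rz":7.3},{"x":-0.2,"y":0.1,"z":-0.2,"rx":0.6,"ry":0.3,"rz":7.3},{"x":-0.2,"y":0.2,"z":-0.3,"rx":0.6,"ry":0.4,"rz":7.3},{"x":-0.2,"y":0.2,"z":-0.2,"rx":0.6,"ry":0.3,"rz":7.3},{"x":-0.2,"y":0.2,"z":-0.3,"rx":0.7,"ry":0.3,"rz":7.3},{"x":-0.2,"y":0.2,"z":-0.3,"rx":0.6,"ry":0.4,"rz":7.2}]
```

Call:
servo_tool(
  plan=[
    {"x": -0.3, "y": 0, "z": -0.2, "rx": 0.6, "ry": 0.4, "rz": 7.3},
    {"x": -0.2, "y": 0.1, "z": -0.2, "rx": 0.6, "ry": 0.4, "rz": 7.3},
    {"x": -0.2, "y": 0.1, "z": -0.2, "rx": 0.6, "ry": 0.4, "rz": 7.3},
    {"x": -0.2, "y": 0.1, "z": -0.2, "rx": 0.6, "ry": 0.3, "rz": 7.3},
    {"x": -0.2, "y": 0.2, "z": -0.3, "rx": 0.6, "ry": 0.4, "rz": 7.3},
    {"x": -0.2, "y": 0.2, "z": -0.2, "rx": 0.6, "ry": 0.3, "rz": 7.3},
    {"x": -0.2, "y": 0.2, "z": -0.3, "rx": 0.7, "ry": 0.3, "rz": 7.3},
    {"x": -0.2, "y": 0.2, "z": -0.3, "rx": 0.6, "ry": 0.4, "rz": 7.2},
  ],
)

```text
time_s: 35.45
tool_pos: [0.6824, -0.1769, 0.1504]
tool_rot: [-3.141, -0.001, 1.566]
wrist_force: [0.5, -0.1, -0.1]
gripper_width: 0.0553
grip_force: 0.0
```

Call:
servo_tool(
  plan=[
    {"x": 0, "y": 0, "z": 0, "rx": 0, "ry": 0, "rz": 0},
    {"x": 0, "y": 0, "z": 0, "rx": 0, "ry": 0, "rz": 0},
    {"x": 0, "y": 0, "z": 0, "rx": 0, "ry": 0, "rz": 0},
  ],
)

```text
time_s: 35.75
tool_pos: [0.6823, -0.1773, 0.1511]
tool_rot: [3.141, -0.0, 1.573]
wrist_force: [0.3, 0.6, -0.2]
gripper_width: 0.0551
grip_force: 0.0
```

Run:
```python
from h import *
c=shot("wrist"); d=discs(c,y0=-.6,x1=.9,y1=-.1); print(*d,sep="\n"); 
plan6((np.array([d[0][0]-.001,d[0][1],-.0185]),tilt(np.pi/2,0)))
```

```text
(0.683, -0.1744, 0.0167, (np.float64(324.0), np.float64(184.0)))
at [ 0.6824 -0.1772  0.1513] [ 3.141 -0.     1.573]
[{"x":0.1,"y":-0,"z":4.2,"rx":0,"ry":-0,"rz":0},{"x":0.1,"y":-0,"z":4.3,"rx":0,"ry":-0,"rz":0},{"x":0,"y":-0,"z":4.2,"rx":0,"ry":-0,"rz":0.1},{"x":0.1,"y":-0.1,"z":4.3,"rx":0,"ry":-0,"rz":0}]
```

Call:
servo_tool(
  plan=[
    {"x": 0.2, "y": 0, "z": 4.5, "rx": 0, "ry": 0, "rz": 0},
    {"x": 0, "y": 0, "z": 4.5, "rx": 0, "ry": 0, "rz": 0},
    {"x": 0, "y": 0, "z": 3.8, "rx": 0, "ry": 0, "rz": 0},
    {"x": 0, "y": 0, "z": 2.4, "rx": 0, "ry": 0, "rz": 0},
    {"x": 0, "y": 0, "z": 1.2, "rx": 0, "ry": 0, "rz": 0},
    {"x": 0, "y": 0, "z": 0.6, "rx": 0, "ry": 0, "rz": 0},
    {"x": 0, "y": 0, "z": 0, "rx": 0, "ry": 0, "rz": 0},
    {"x": 0, "y": 0, "z": 0, "rx": 0, "ry": 0, "rz": 0},
  ],
)

```text
time_s: 36.6
tool_pos: [0.6834, -0.1758, -0.0171]
tool_rot: [3.14, 0.0, 1.571]
wrist_force: [0.4, -0.1, -0.4]
gripper_width: 0.0552
grip_force: 0.0
```

Call:
servo_tool(
  plan=[
    {"x": 0, "y": 0, "z": 0, "rx": 0, "ry": 0, "rz": 0},
    {"x": 0, "y": 0, "z": 0, "rx": 0, "ry": 0, "rz": 0},
    {"x": 0, "y": 0, "z": 0, "rx": 0, "ry": 0, "rz": 0},
    {"x": 0, "y": 0, "z": 0, "rx": 0, "ry": 0, "rz": 0},
    {"x": 0, "y": 0, "z": 0, "rx": 0, "ry": 0, "rz": 0},
    {"x": 0, "y": 0, "z": 0, "rx": 0, "ry": 0, "rz": 0},
  ],
  claw=2.0,
)

```text
time_s: 37.2
tool_pos: [0.6833, -0.1756, -0.0173]
tool_rot: [3.14, 0.0, 1.571]
wrist_force: [-0.9, 0.7, 8.0]
gripper_width: 0.028
grip_force: 58.6
```

Run:
```python
from h import *
c=shot("wrist"); s=sensors.observe(); p,R=pose(s); print(p,s["gripper_width"],s["grip_force"],s["wrist_force"])
h=held(c,.011); print("held",h); a=h[-1]; t=np.array([.5922,.0007])-(a[2][:2]-p[:2])+[-.0005,.0005]; print(t)
plan6((p+[0,0,.13],R),((*t,p[2]+.145),tilt(np.pi/2,0)),((*t,p[2]+.085),tilt(np.pi/2,0)))
```

```text
[ 0.68334947 -0.17554943 -0.0173349 ] 0.028232320307805255 58.57722043991089 [-0.42461326  0.92462405  9.0192    ]
held [(array([324.3, 265.3]), np.int32(171), array([ 0.6849, -0.1757,  0.011 ]))]
[0.59014947 0.00135057]
at [ 0.6833 -0.1755 -0.0173] [3.14  0.    1.571]
[{"x":-0,"y":0,"z":-4.3,"rx":0,"ry":0,"rz":0},{"x":-0,"y":0,"z":-4.3,"rx":0,"ry":0,"rz":0},{"x":-0,"y":0,"z":-4.4,"rx":0,"ry":0,"rz":0},{"x":3.5,"y":-1.9,"z":-0.3,"rx":0,"ry":0,"rz":0},{"x":3.5,"y":-1.8,"z":-0.3,"rx":0,"ry":0,"rz":0},{"x":3.6,"y":-1.9,"z":-0.3,"rx":0,"ry":0,"rz":0},{"x":3.5,"y":-1.8,"z":-0.3,"rx":0,"ry":0,"rz":0},{"x":3.6,"y":-1.9,"z":-0.3,"rx":0.1,"ry":0,"rz":0}]
[{"x":-0,"y":0,"z":3,"rx":-0,"ry":0,"rz":0},{"x":-0,"y":0,"z":3,"rx":-0,"ry":0,"rz":0}]
```

Call:
servo_tool(
  plan=[
    {"x": 0, "y": 0, "z": -3.5, "rx": 0, "ry": 0, "rz": 0},
    {"x": 0, "y": 0, "z": -4.7, "rx": 0, "ry": 0, "rz": 0},
    {"x": 0, "y": 0, "z": -4.7, "rx": 0, "ry": 0, "rz": 0},
    {"x": 3.5, "y": -1.9, "z": -1.5, "rx": 0, "ry": 0, "rz": 0},
    {"x": 3.5, "y": -1.8, "z": 0, "rx": 0, "ry": 0, "rz": 0},
    {"x": 3.6, "y": -1.9, "z": 0, "rx": 0, "ry": 0, "rz": 0},
    {"x": 3.5, "y": -1.8, "z": 0, "rx": 0, "ry": 0, "rz": 0},
    {"x": 3.6, "y": -1.9, "z": 0, "rx": 0, "ry": 0, "rz": 0},
  ],
)

```text
time_s: 38.05
tool_pos: [0.589, 0.0029, 0.1259]
tool_rot: [3.141, -0.001, 1.571]
wrist_force: [0.9, 0.3, -0.0]
gripper_width: 0.0277
grip_force: 59.2
```

Call:
servo_tool(
  plan=[
    {"x": 0, "y": 0, "z": 2, "rx": 0, "ry": 0, "rz": 0},
    {"x": 0, "y": 0, "z": 2.4, "rx": 0, "ry": 0, "rz": 0},
    {"x": 0, "y": 0, "z": 1.5, "rx": 0, "ry": 0, "rz": 0},
    {"x": 0, "y": 0, "z": 0, "rx": 0, "ry": 0, "rz": 0},
    {"x": 0, "y": 0, "z": 0, "rx": 0, "ry": 0, "rz": 0},
  ],
)

```text
time_s: 38.55
tool_pos: [0.59, 0.0008, 0.0671]
tool_rot: [3.141, 0.0, 1.57]
wrist_force: [0.0, -0.2, -0.2]
gripper_width: 0.0281
grip_force: 59.2
```

Run:
```python
from h import *
c=shot("wrist"); s=sensors.observe(); p=np.array(s["tool_pos"]); print(p,s["gripper_width"],s["grip_force"],s["wrist_force"])
print("plate",plate(c),"mouth",mouth(c)); print("held",held(c,p[2]+.0173+.011)[-1]); print("down cm",(p[2]-.0442)*100)
```

```text
[0.59034695 0.0008428  0.06745092] 0.0282199115514132 59.23653066158295 [-0.10215869 -0.41239052  0.02517622]
plate (array([0.5921, 0.0007]), np.float64(0.0552), 362) mouth (array([0.5919, 0.0007]), np.float64(0.022), 201)
held (array([324.3, 265.2]), np.int32(171), array([0.5917, 0.001 , 0.0958]))
down cm 2.3250918947541237
```

Call:
servo_tool(
  plan=[
    {"x": 0, "y": 0, "z": 1.4, "rx": 0, "ry": 0, "rz": 0},
    {"x": 0, "y": 0, "z": 0.6, "rx": 0, "ry": 0, "rz": 0},
    {"x": 0, "y": 0, "z": 0.3, "rx": 0, "ry": 0, "rz": 0},
    {"x": 0, "y": 0, "z": 0, "rx": 0, "ry": 0, "rz": 0},
    {"x": 0, "y": 0, "z": 0, "rx": 0, "ry": 0, "rz": 0},
  ],
)

```text
time_s: 39.1
tool_pos: [0.5899, 0.0014, 0.0437]
tool_rot: [3.141, 0.0, 1.57]
wrist_force: [-0.5, 0.6, 0.4]
gripper_width: 0.0282
grip_force: 59.2
```

Call:
servo_tool(
  plan=[
    {"x": 0, "y": 0, "z": 0, "rx": 0, "ry": 0, "rz": 0},
    {"x": 0, "y": 0, "z": 0, "rx": 0, "ry": 0, "rz": 0},
    {"x": 0, "y": 0, "z": 0, "rx": 0, "ry": 0, "rz": 0},
    {"x": 0, "y": 0, "z": 0, "rx": 0, "ry": 0, "rz": 0},
  ],
  claw=5.0,
)

```text
time_s: 39.5
tool_pos: [0.5899, 0.0016, 0.0436]
tool_rot: [3.141, 0.0, 1.571]
wrist_force: [-0.1, 0.2, -0.7]
gripper_width: 0.0502
grip_force: 0.0
```

Call:
servo_tool(
  plan=[
    {"x": 0, "y": 0, "z": -3, "rx": 0, "ry": 0, "rz": 0},
    {"x": 0, "y": 0, "z": -4.5, "rx": 0, "ry": 0, "rz": 0},
    {"x": 0, "y": 0, "z": -4.5, "rx": 0, "ry": 0, "rz": 0},
    {"x": 0, "y": 0, "z": -4.5, "rx": 0, "ry": 0, "rz": 0},
    {"x": 0, "y": 0, "z": -3, "rx": 0, "ry": 0, "rz": 0},
    {"x": 0, "y": 0, "z": 0, "rx": 0, "ry": 0, "rz": 0},
    {"x": 0, "y": 0, "z": 0, "rx": 0, "ry": 0, "rz": 0},
  ],
  claw=5.5,
)

```text
time_s: 40.2
tool_pos: [0.5898, 0.0019, 0.2387]
tool_rot: [3.14, -0.001, 1.571]
wrist_force: [-0.2, -0.9, -0.6]
gripper_width: 0.0552
grip_force: 0.0
```

Run:
```python
from h import *
c=shot("wrist"); p=np.array(sensors.observe()["tool_pos"]); save("w13",np.hstack([cv2.resize(c["frame"][120:240,265:385],(400,400)),cv2.resize(shot("scene")["frame"][160:230,290:360],(400,400))]))
c=shot("top"); print(p); print(*discs(c,y0=-.6,x1=.9,y1=.1),sep="\n"); P=cloud(c)
m=(P[...,2]>.148)&(P[...,2]<.17)&(abs(P[...,0]-.514)<.05)&(abs(P[...,1]-.199)<.05); Q=P[m]; print(len(Q),(Q.min(0)+Q.max(0))/2,np.median(Q,0))
plan((.514,.199,.25,np.pi/2))
```

```text
[0.58939547 0.00197401 0.23787931]
Traceback (most recent call last):
ValueError: zero-size array to reduction operation minimum which has no identity
```

View pics/w13.png

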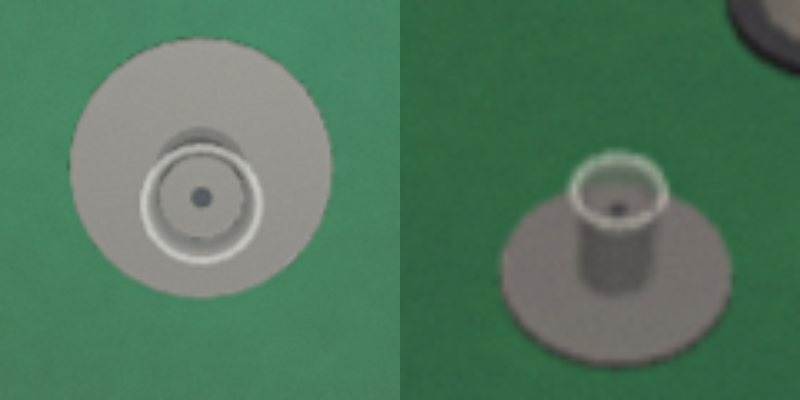

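The column is complete and flat, but I've already viewed more than the 14 pictures allowed, so from here I work only from measurements. Next I hover over the cap's knob.

Call:
servo_tool(
  plan=[
    {"x": 3.9, "y": -1.5, "z": -1, "rx": 0, "ry": 0, "rz": 0},
    {"x": 4, "y": -1.5, "z": 0, "rx": 0, "ry": 0, "rz": 0},
    {"x": 4, "y": -1.5, "z": 0, "rx": 0, "ry": 0, "rz": 0},
    {"x": 4, "y": -1.5, "z": 0, "rx": 0, "ry": 0, "rz": 0},
    {"x": 3.8, "y": -1.5, "z": 0, "rx": 0, "ry": 0, "rz": 0},
    {"x": 0, "y": 0, "z": 0, "rx": 0, "ry": 0, "rz": 0},
    {"x": 0, "y": 0, "z": 0, "rx": 0, "ry": 0, "rz": 0},
    {"x": 0, "y": 0, "z": 0, "rx": 0, "ry": 0, "rz": 0},
  ],
)

```text
time_s: 41.15
tool_pos: [0.5148, 0.1976, 0.2481]
tool_rot: [3.141, 0.001, 1.569]
wrist_force: [0.9, -0.2, 0.4]
gripper_width: 0.055
grip_force: 0.0
```

Run:
```python
from h import *
c=shot("wrist"); P=cloud(c); p=np.array(sensors.observe()["tool_pos"]); print(p)
for n,lo,hi in(("knob",.150,.17),("shoulder",.132,.142),("claws",.062,.075)):
    m=(P[...,2]>lo)&(P[...,2]<hi)&(abs(P[...,0]-.514)<.08)&(abs(P[...,1]-.199)<.08); Q=P[m]
    if len(Q): print(n,len(Q),np.round((Q.min(0)+Q.max(0))/2,4),np.round(np.median(Q,0),4),np.round(np.ptp(Q,axis=0),4))
# knob top edge circle
print("knob circle",mouth(c,(.514,.199),.158,.014)); print("top rim",mouth(c,(.514,.199),.138,.024)); print("foot",mouth(c,(.514,.199),.010,.055)); print(sensors.observe()["joint_positions"])
```

```text
[0.51496937 0.19734152 0.24820078]
knob 726 [0.5152 0.202  0.1558] [0.5152 0.2027 0.1593] [0.0276 0.0269 0.0116]
shoulder 1155 [0.5157 0.2018 0.1369] [0.5152 0.2102 0.1392] [0.049  0.0491 0.0098]
claws 614 [0.5148 0.2021 0.0685] [0.5185 0.2249 0.0707] [0.0947 0.0755 0.0129]
knob circle (array([0.515 , 0.1991]), np.float64(0.0145), 84)
top rim (array([0.5153, 0.2008]), np.float64(0.0239), 181)
foot (array([0.5155, 0.2012]), np.float64(0.055), 228)
[-1.47767197  0.47568235  1.3501359   1.88251231 -0.50047883  1.19355377
  0.04260517]
```

Call:
servo_tool(
  plan=[
    {"x": 0.35, "y": -0.1, "z": 3.5, "rx": 0, "ry": 0, "rz": 0},
    {"x": 0, "y": 0, "z": 4, "rx": 0, "ry": 0, "rz": 0},
    {"x": 0, "y": 0, "z": 3, "rx": 0, "ry": 0, "rz": 0},
    {"x": 0, "y": 0, "z": 1.7, "rx": 0, "ry": 0, "rz": 0},
    {"x": 0, "y": 0, "z": 0.8, "rx": 0, "ry": 0, "rz": 0},
    {"x": 0, "y": 0, "z": 0, "rx": 0, "ry": 0, "rz": 0},
    {"x": 0, "y": 0, "z": 0, "rx": 0, "ry": 0, "rz": 0},
  ],
)

```text
time_s: 41.9
tool_pos: [0.5147, 0.2019, 0.1195]
tool_rot: [3.14, -0.0, 1.57]
wrist_force: [0.5, 0.3, -0.8]
gripper_width: 0.0549
grip_force: 0.0
```

Call:
servo_tool(
  plan=[
    {"x": 0, "y": 0, "z": 0, "rx": 0, "ry": 0, "rz": 0},
    {"x": 0, "y": 0, "z": 0, "rx": 0, "ry": 0, "rz": 0},
    {"x": 0, "y": 0, "z": 0, "rx": 0, "ry": 0, "rz": 0},
    {"x": 0, "y": 0, "z": 0, "rx": 0, "ry": 0, "rz": 0},
    {"x": 0, "y": 0, "z": 0, "rx": 0, "ry": 0, "rz": 0},
    {"x": 0, "y": 0, "z": 0, "rx": 0, "ry": 0, "rz": 0},
    {"x": 0, "y": 0, "z": 0, "rx": 0, "ry": 0, "rz": 0},
  ],
  claw=1.8,
)

```text
time_s: 42.6
tool_pos: [0.5143, 0.2025, 0.1195]
tool_rot: [3.14, -0.001, 1.571]
wrist_force: [-3.3, -0.5, 12.4]
gripper_width: 0.0259
grip_force: 58.2
```

Run:
```python
from h import *
c=shot("wrist"); P=cloud(c); s=sensors.observe(); p=np.array(s["tool_pos"]); print(p,s["tool_rot"],s["gripper_width"],s["grip_force"],s["wrist_force"])
m=(P[...,2]>.15)&(P[...,2]<.163)&(abs(P[...,0]-.515)<.012)&(abs(P[...,1]-.2)<.03); Q=P[m]
if len(Q): print(len(Q),(Q.min(0)+Q.max(0))/2,np.ptp(Q,axis=0))
print(s["joint_positions"],"foot",mouth(c,(.5155,.201),.010,.055),"rim",mouth(c,(.515,.201),.138,.024))
```

```text
[0.51425509 0.20249044 0.11949644] [ 3.14030121e+00 -1.11119125e-03  1.57093881e+00] 0.025692655560876947 58.20887267589569 [-2.36593586  0.19115645 11.9438539 ]
2333 [0.51498861 0.20136344 0.15640818] [0.02396329 0.02800214 0.01276881]
[-1.32445119  0.59707545  1.13948952  2.00913157 -0.66828338  0.97068906
  0.15715067] foot (array([0.5155, 0.2013]), np.float64(0.055), 291) rim (array([0.5158, 0.1999]), np.float64(0.0243), 260)
```

Call:
servo_tool(
  plan=[
    {"x": 0, "y": 0, "z": -0.1, "rx": 0, "ry": 0, "rz": 4},
    {"x": 0, "y": 0, "z": 0, "rx": 0, "ry": 0, "rz": 8.5},
    {"x": 0, "y": 0, "z": 0, "rx": 0, "ry": 0, "rz": 8.5},
    {"x": 0, "y": 0, "z": 0, "rx": 0, "ry": 0, "rz": 8.5},
    {"x": 0, "y": 0, "z": 0, "rx": 0, "ry": 0, "rz": 8.5},
    {"x": 0, "y": 0, "z": 0, "rx": 0, "ry": 0, "rz": 8.5},
    {"x": 0, "y": 0, "z": 0, "rx": 0, "ry": 0, "rz": 8.5},
    {"x": 0, "y": 0, "z": 0, "rx": 0, "ry": 0, "rz": 8},
  ],
)

```text
time_s: 43.45
tool_pos: [0.5142, 0.2023, 0.1199]
tool_rot: [3.141, -0.001, 0.466]
wrist_force: [1.7, -1.0, -1.1]
gripper_width: 0.0255
grip_force: 59.1
```

Call:
servo_tool(
  plan=[
    {"x": 0, "y": 0, "z": 0, "rx": 0, "ry": 0, "rz": 3},
    {"x": 0, "y": 0, "z": 0, "rx": 0, "ry": 0, "rz": 0},
    {"x": 0, "y": 0, "z": 0, "rx": 0, "ry": 0, "rz": 0},
  ],
)

```text
time_s: 43.75
tool_pos: [0.5141, 0.2021, 0.1198]
tool_rot: [3.141, -0.001, 0.421]
wrist_force: [2.5, -1.3, 0.1]
gripper_width: 0.0252
grip_force: 59.2
```

Run:
```python
from h import *
c=shot("wrist"); P=cloud(c); s=sensors.observe(); p=np.array(s["tool_pos"]); print(p,s["tool_rot"],s["gripper_width"],s["grip_force"],s["wrist_force"],s["ft_torque"])
print(s["joint_positions"],"foot",mouth(c,(.5155,.201),.010,.055))
# steel claws / tabs: angular profile at radius 40..56 mm by height
q=P-np.array([.5155,.2013,0]); r=np.hypot(q[...,0],q[...,1]); a=np.degrees(np.arctan2(q[...,1],q[...,0]))
for n,lo,hi,ra,rb in(("tab 60-66",.058,.0655,.0405,.049),("claw",.066,.074,.041,.058)):
    m=(q[...,2]>lo)&(q[...,2]<hi)&(r>ra)&(r<rb); hh,e=np.histogram(a[m],bins=24,range=(-180,180)); print(n,dict((int(e[i]),int(hh[i])) for i in range(24) if hh[i]>3))
```

```text
[0.51404378 0.20214377 0.11975644] [ 3.14119866e+00 -9.38372093e-04  4.20798378e-01] 0.02539468559705878 59.21069920063019 [ 2.44496374 -1.47269271  1.82897076] [-0.51351003 -0.47443276  0.01648327]
[-1.3956805   0.77249309  1.33820937  2.01146048 -0.86510629  1.10198641
 -0.80766905] foot (array([0.5155, 0.2012]), np.float64(0.0549), 299)
tab 60-66 {-45: 48, -30: 51, 135: 69}
claw {15: 60, 30: 314, 45: 27}
```

Claws are at 37°/217° and tabs at about −30°/147°, so the cap is free. Lifting.

Call:
servo_tool(
  plan=[
    {"x": 0, "y": 0, "z": -1, "rx": 0, "ry": 0, "rz": 0},
    {"x": 0, "y": 0, "z": -2, "rx": 0, "ry": 0, "rz": 0},
    {"x": 0, "y": 0, "z": -2, "rx": 0, "ry": 0, "rz": 0},
    {"x": 0, "y": 0, "z": 0, "rx": 0, "ry": 0, "rz": 0},
    {"x": 0, "y": 0, "z": 0, "rx": 0, "ry": 0, "rz": 0},
  ],
)

```text
time_s: 44.3
tool_pos: [0.5137, 0.2026, 0.17]
tool_rot: [-3.14, -0.001, 0.42]
wrist_force: [0.9, -0.6, -1.4]
gripper_width: 0.0257
grip_force: 59.5
```

Run:
```python
from h import *
s=sensors.observe(); print(s["tool_pos"],s["tool_rot"],s["gripper_width"],s["grip_force"],s["wrist_force"],s["joint_positions"])
c=shot("wrist"); P=cloud(c); print("foot",mouth(c,(.5155,.2013),.010,.055))
q=P-np.array([.5155,.2013,0]); r=np.hypot(q[...,0],q[...,1]); m=(r>.041)&(r<.058)&(q[...,2]>.05); print(np.histogram(q[...,2][m],bins=[.05,.06,.07,.08,.1,.12,.15,.2]))
```

```text
[0.51371496 0.20261948 0.17001236] [-3.14018004e+00 -1.23738026e-03  4.19793675e-01] 0.02574892684063649 59.49612736701965 [ 0.89641191 -0.61269868 -1.41528614] [-1.42986325  0.65643608  1.35219321  1.96800731 -0.72206011  1.12783054
 -0.92310979]
foot (array([0.5156, 0.2012]), np.float64(0.0548), 223)
(array([ 17,  24, 254,   0, 146,   0,   0]), array([0.05, 0.06, 0.07, 0.08, 0.1 , 0.12, 0.15, 0.2 ]))
```

Call:
servo_tool(
  plan=[
    {"x": 0, "y": 0, "z": -2, "rx": 0, "ry": 0, "rz": 0},
    {"x": 0, "y": 0, "z": -3, "rx": 0, "ry": 0, "rz": 0},
    {"x": 0, "y": 0, "z": -2, "rx": 0, "ry": 0, "rz": 0},
    {"x": 0, "y": 0, "z": 0, "rx": 0, "ry": 0, "rz": 0},
    {"x": 0, "y": 0, "z": 0, "rx": 0, "ry": 0, "rz": 0},
  ],
)

```text
time_s: 44.85
tool_pos: [0.5133, 0.2024, 0.2389]
tool_rot: [-3.141, 0.0, 0.419]
wrist_force: [-0.4, 0.4, -0.3]
gripper_width: 0.0254
grip_force: 59.5
```

Run:
```python
from h import *
s=sensors.observe(); print(s["tool_pos"],s["tool_rot"],s["gripper_width"],s["grip_force"],s["wrist_force"],s["joint_positions"])
p,R=pose(s); plan6(((.59,.002,p[2]),tilt(.42,0)))
```

```text
[0.51334495 0.20240076 0.23891805] [-3.14113336e+00  1.18309931e-04  4.19366767e-01] 0.025412316724435752 59.503063559532166 [-0.36903784  0.39815171 -0.25731943] [-1.48042823  0.50226052  1.35695889  1.89310718 -0.53251425  1.18721621
 -1.08673547]
at [0.5133 0.2024 0.2389] [-3.141  0.     0.419]
[{"x":-0.2,"y":4.3,"z":-0,"rx":-0,"ry":0,"rz":-0},{"x":-0.2,"y":4.3,"z":-0,"rx":-0,"ry":0,"rz":-0},{"x":-0.3,"y":4.3,"z":-0,"rx":-0,"ry":0,"rz":-0},{"x":-0.2,"y":4.3,"z":-0,"rx":-0,"ry":0,"rz":-0},{"x":-0.3,"y":4.2,"z":-0,"rx":-0,"ry":0,"rz":-0}]
```

Call:
servo_tool(
  plan=[
    {"x": -0.1, "y": 2, "z": 0, "rx": 0, "ry": 0, "rz": 0},
    {"x": -0.2, "y": 4, "z": 0, "rx": 0, "ry": 0, "rz": 0},
    {"x": -0.3, "y": 4.3, "z": 0, "rx": 0, "ry": 0, "rz": 0},
    {"x": -0.3, "y": 4.3, "z": 0, "rx": 0, "ry": 0, "rz": 0},
    {"x": -0.2, "y": 4.3, "z": 0, "rx": 0, "ry": 0, "rz": 0},
    {"x": -0.1, "y": 2.5, "z": 0, "rx": 0, "ry": 0, "rz": 0},
    {"x": 0, "y": 0, "z": 0, "rx": 0, "ry": 0, "rz": 0},
    {"x": 0, "y": 0, "z": 0, "rx": 0, "ry": 0, "rz": 0},
  ],
)

```text
time_s: 45.65
tool_pos: [0.5893, 0.0013, 0.2382]
tool_rot: [3.142, 0.002, 0.417]
wrist_force: [0.4, 0.0, -0.7]
gripper_width: 0.0257
grip_force: 59.5
```

Run:
```python
from h import *
s=sensors.observe(); p,R=pose(s); print(p,s["tool_rot"],s["gripper_width"],s["grip_force"],s["wrist_force"],s["joint_positions"])
c=shot("wrist"); P=cloud(c); d=P-p; dl=R.inv().apply(d.reshape(-1,3)).reshape(d.shape)
# knob top and cap shoulder relative to the TCP in tool axes (tool z down)
for n,lo,hi,w in(("knob",-.048,-.030,.012),("shoulder",-.0245,-.012,.03)):
    m=(dl[...,2]>lo)&(dl[...,2]<hi)&(abs(dl[...,1])<w)&(abs(dl[...,0])<.035); Q=dl[m]
    if len(Q): print(n,len(Q),np.round((Q.min(0)+Q.max(0))/2,4),np.round(Q.min(0),4),np.round(Q.max(0),4))
kz=p[2]+.0385; print("plate",plate(c),"mouth",mouth(c))
k0=p[:2]+R.apply([-.001,.001,0])[:2]
print("knob c",mouth(c,k0,kz,.014),"shoulder c",mouth(c,k0,p[2]+.0185,.024),"rim c",mouth(c,k0,p[2]-.0615,.038))
```

```text
[0.58925781 0.00127054 0.23816492] [3.14152368e+00 1.76310679e-03 4.17264569e-01] 0.025687374421922645 59.465110301971436 [ 0.40095913  0.0385973  -0.71816458] [-0.98557915  0.51171965  1.22210663  1.81128889 -0.5168618   1.19277125
 -0.75583186]
knob 2304 [ 0.     -0.     -0.0359] [-0.0141 -0.012  -0.0418] [ 0.0141  0.012  -0.03  ]
shoulder 2071 [ 0.0139 -0.0009 -0.0182] [ 0.0027 -0.0256 -0.0244] [ 0.0251  0.0238 -0.012 ]
plate (array([0.5924, 0.0014]), np.float64(0.0552), 159) mouth (array([0.5917, 0.001 ]), np.float64(0.0225), 49)
knob c (array([0.5883, 0.0009]), np.float64(0.0138), 188) shoulder c (array([0.5876, 0.001 ]), np.float64(0.0243), 265) rim c (array([0.5876, 0.0016]), np.float64(0.0381), 254)
```

Call:
servo_tool(
  plan=[
    {"x": 0.2, "y": 0.1, "z": 3, "rx": 0, "ry": 0, "rz": 0},
    {"x": 0, "y": 0, "z": 3.5, "rx": 0, "ry": 0, "rz": 0},
    {"x": 0, "y": 0, "z": 3.5, "rx": 0, "ry": 0, "rz": 0},
    {"x": 0, "y": 0, "z": 2.6, "rx": 0, "ry": 0, "rz": 0},
    {"x": 0, "y": 0, "z": 1.5, "rx": 0, "ry": 0, "rz": 0},
    {"x": 0, "y": 0, "z": 0.6, "rx": 0, "ry": 0, "rz": 0},
    {"x": 0, "y": 0, "z": 0, "rx": 0, "ry": 0, "rz": 0},
    {"x": 0, "y": 0, "z": 0, "rx": 0, "ry": 0, "rz": 0},
  ],
)

```text
time_s: 46.5
tool_pos: [0.5927, 0.0018, 0.0935]
tool_rot: [3.141, -0.001, 0.419]
wrist_force: [-0.2, 0.2, -0.8]
gripper_width: 0.0258
grip_force: 59.5
```

Run:
```python
from h import *
s=sensors.observe(); p,R=pose(s); print(p,s["tool_rot"],s["gripper_width"],s["grip_force"],s["wrist_force"])
c=shot("wrist"); k0=p[:2]
print("plate",plate(c)); print("plate2",mouth(c,(.592,.001),.006,.055))
for z in(.032,.03,.028,.026): print("rim",z,mouth(c,k0,z,.038))
print("knob",mouth(c,k0,p[2]+.0385,.014),"sh",mouth(c,k0,p[2]+.0185,.024))
c=shot("scene"); print("scene plate",plate(c),"rim",mouth(c,k0,p[2]-.0615,.038),"sh",mouth(c,k0,p[2]+.0185,.024))
```

```text
[0.59267269 0.00177181 0.09347322] [ 3.14095463e+00 -1.46768276e-03  4.19022656e-01] 0.025799655553189395 59.50191020965576 [-0.24159602  0.21732075 -0.83990225]
plate (array([0.5918, 0.0011]), np.float64(0.0553), 307)
plate2 (array([0.592, 0.001]), np.float64(0.0549), 364)
rim 0.032 (array([0.5909, 0.0021]), np.float64(0.0382), 243)
rim 0.03 (array([0.5905, 0.002 ]), np.float64(0.0383), 240)
rim 0.028 (array([0.5901, 0.0018]), np.float64(0.0384), 227)
rim 0.026 (array([0.5897, 0.0017]), np.float64(0.0385), 215)
knob (array([0.5915, 0.0017]), np.float64(0.0137), 194) sh (array([0.591 , 0.0017]), np.float64(0.0242), 263)
scene plate (array([ 0.5936, -0.0037]), np.float64(0.0555), 93) rim (array([0.589, 0.002]), np.float64(0.0382), 26) sh (array([ 0.5922, -0.0012]), np.float64(0.0243), 35)
```

Call:
servo_tool(
  plan=[
    {"x": 0, "y": 0.1, "z": 0.8, "rx": 0, "ry": 0, "rz": 0},
    {"x": 0, "y": 0, "z": 0.7, "rx": 0, "ry": 0, "rz": 0},
    {"x": 0, "y": 0, "z": 0.4, "rx": 0, "ry": 0, "rz": 0},
    {"x": 0, "y": 0, "z": 0.3, "rx": 0, "ry": 0, "rz": 0},
    {"x": 0, "y": 0, "z": 0, "rx": 0, "ry": 0, "rz": 0},
    {"x": 0, "y": 0, "z": 0, "rx": 0, "ry": 0, "rz": 0},
  ],
)

```text
time_s: 47.2
tool_pos: [0.5926, 0.0006, 0.0705]
tool_rot: [3.141, -0.0, 0.419]
wrist_force: [1.1, 0.3, -0.2]
gripper_width: 0.0257
grip_force: 59.5
```

Call:
servo_tool(
  plan=[
    {"x": 0, "y": 0, "z": 0.2, "rx": 0, "ry": 0, "rz": 0},
    {"x": 0, "y": 0, "z": 0, "rx": 0, "ry": 0, "rz": 0},
    {"x": 0, "y": 0, "z": 0, "rx": 0, "ry": 0, "rz": 0},
  ],
)

```text
time_s: 47.5
tool_pos: [0.5926, 0.0007, 0.0686]
tool_rot: [3.141, -0.0, 0.419]
wrist_force: [-0.4, 0.0, -0.9]
gripper_width: 0.0254
grip_force: 59.5
```

Call:
servo_tool(
  plan=[
    {"x": 0, "y": 0, "z": 0.15, "rx": 0, "ry": 0, "rz": 0},
    {"x": 0, "y": 0, "z": 0, "rx": 0, "ry": 0, "rz": 0},
    {"x": 0, "y": 0, "z": 0, "rx": 0, "ry": 0, "rz": 0},
  ],
)

```text
time_s: 47.8
tool_pos: [0.5929, 0.0008, 0.0675]
tool_rot: [-3.142, -0.001, 0.419]
wrist_force: [-3.1, 1.7, 9.9]
gripper_width: 0.0255
grip_force: 60.5
```

Contact came at exactly the expected height. Releasing.

Call:
servo_tool(
  plan=[
    {"x": 0, "y": 0, "z": 0, "rx": 0, "ry": 0, "rz": 0},
    {"x": 0, "y": 0, "z": 0, "rx": 0, "ry": 0, "rz": 0},
    {"x": 0, "y": 0, "z": 0, "rx": 0, "ry": 0, "rz": 0},
    {"x": 0, "y": 0, "z": 0, "rx": 0, "ry": 0, "rz": 0},
    {"x": 0, "y": 0, "z": 0, "rx": 0, "ry": 0, "rz": 0},
  ],
  claw=5.5,
)

```text
time_s: 48.3
tool_pos: [0.5925, 0.0007, 0.0669]
tool_rot: [3.141, -0.0, 0.419]
wrist_force: [-0.2, 0.2, 0.2]
gripper_width: 0.0547
grip_force: 0.0
```

Call:
servo_tool(
  plan=[
    {"x": 0, "y": 0, "z": -2, "rx": 0, "ry": 0, "rz": 0},
    {"x": 0, "y": 0, "z": -4, "rx": 0, "ry": 0, "rz": 0},
    {"x": 0, "y": 0, "z": -4, "rx": 0, "ry": 0, "rz": 0},
    {"x": 0, "y": 0, "z": -4, "rx": 0, "ry": 0, "rz": 0},
    {"x": 0, "y": 0, "z": -3, "rx": 0, "ry": 0, "rz": 0},
    {"x": 0, "y": 0, "z": 0, "rx": 0, "ry": 0, "rz": 0},
    {"x": 0, "y": 0, "z": 0, "rx": 0, "ry": 0, "rz": 0},
  ],
)

```text
time_s: 49.0
tool_pos: [0.5926, 0.001, 0.2372]
tool_rot: [-3.142, -0.001, 0.419]
wrist_force: [0.0, 0.0, -0.1]
gripper_width: 0.0553
grip_force: 0.0
```

Run:
```python
from h import *
s=sensors.observe(); p,R=pose(s); print(p)
c=shot("wrist"); P=cloud(c); q=P-np.array([.592,.001,0]); r=np.hypot(q[...,0],q[...,1])
for n,lo,hi,k in(("knob",.101,.112,.014),("shoulder",.08,.092,.026)):
    m=(P[...,2]>lo)&(P[...,2]<hi)&(r<.035); Q=P[m]; print(n,len(Q),np.round(np.median(Q,0),4) if len(Q) else '', np.round((Q.min(0)+Q.max(0))/2,4) if len(Q) else '')
m=(r<.01); print("top z",np.nanmedian(P[...,2][m]),np.nanstd(P[...,2][m])); print("plate",plate(c),"rim",mouth(c,(.592,.001),.006,.038),"knob",mouth(c,(.592,.001),.106,.014))
t=shot("scene")
for l in("loupe","cap","stack","figure","tape","eraser","nut","disc0"): print(l,[(np.round(r["pixel"]).tolist(),round(r["conf"],2),np.round(bydepth(t,[r["pixel"]])[0],3).tolist()) for r in finder.recognise(t,l)[:2]])
t=shot("top"); P=cloud(t); m=(P[...,2]>.02)&(P[...,2]<.04)&(abs(P[...,0]-.515)<.05)&(abs(P[...,1]-.385)<.06); Q=P[m]; print("loupe",len(Q),np.round(np.median(Q,0),3)); print(discs(t,y0=-.6,x1=.9,y1=.1))
```

```text
[0.59258341 0.00100092 0.23722583]
knob 530 [0.5933 0.0024 0.1073] [0.5926 0.0022 0.105 ]
shoulder 915 [0.6002 0.0064 0.0872] [0.5931 0.0026 0.0858]
top z 0.10736926004357539 0.0007147379870121917
plate (array([0.5925, 0.0015]), np.float64(0.0551), 261) rim (array([0.5916, 0.0016]), np.float64(0.0379), 143) knob (array([0.5898, 0.0011]), np.float64(0.0145), 46)
loupe [([412.0, 130.0], 0.67, [0.519, 0.381, 0.027])]
cap [([328.0, 201.0], 0.82, [0.615, -0.018, 0.064]), ([233.0, 238.0], 0.26, [0.533, -0.26, 0.008])]
stack [([366.0, 155.0], 0.72, [0.538, 0.176, 0.055]), ([416.0, 138.0], 0.28, [0.537, 0.383, 0.007])]
figure [([251.0, 263.0], 0.52, [0.631, -0.267, 0.019])]
tape [([186.0, 231.0], 0.47, [0.447, -0.348, 0.014])]
eraser [([220.0, 217.0], 0.45, [0.459, -0.257, 0.014])]
nut [([417.0, 134.0], 0.66, [0.538, 0.385, 0.021]), ([233.0, 238.0], 0.4, [0.533, -0.259, 0.008])]
disc0 [([206.0, 308.0], 0.63, [0.669, -0.412, 0.008]), ([263.0, 286.0], 0.57, [0.697, -0.274, 0.009])]
loupe 196 [0.516 0.384 0.028]
[]
```

```bash
python3 -c "
from workcell import ctrl
print(ctrl.close_job())"
```

```text
the job is handed in; nothing more can be done
None
```

The job is handed in at about 50 s: the loupe stands in the dish, all four grey discs lie flat in the tube, the cap's rim sits on the magazine's plate and the rest of the stack was left standing; but I viewed 16 pictures, two over the limit of 14.

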